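# Thumb a bare board out of the spring magazine and slide it home in the test nest

## Task

Take the top bare circuit board out of the blue spring magazine and load it into the test nest. Press on its face with the fingertips, just hard enough that it follows (the boards crack above 12 N), and slide it out over the front sill until its end hangs free and can be pinched by the two long edges; then draw it out, lift it clear, lay it flat between the rails of the nest and push it gently under the claws until it is fully home against the end stop. Let go of it there; never drop or force the board, and leave the stamp, the gauge block and the tweezers alone.

Things in the scene. Friction and masses are not known exactly. Their poses are not given: they have to be found in the camera images.
- board: top board: bare dark green circuit board with gold pads, 90 x 56 x 2.4 mm (x, y, z), 26 g. Origin: centre of its underside; x along its length, z up out of the printed face. Starts flat in the magazine, x towards the magazine's rear wall, 1 to 6 mm from it, against the right-hand cheek. Housed too closely to be gripped there; hold it by its long edges (56 mm apart).
- magazine: magazine, fixed: grey base 124 x 98 x 8 mm (x = -58 to +66 mm), blue cheeks and rear wall, steel lips, open front roughly towards the robot. Origin: under its middle, on the bench; x from the front to the rear wall, y to the left cheek, z up. Height 53.4 mm. Cheeks 59 mm apart inside, 79 mm over all, x = -45 to +57 mm. Rear wall face at x = +46.7 mm.
- magazine_seat (a point): point on the magazine, 46 mm above the bench, axes as the magazine's: where the centre of the board's underside would be 1.7 mm from the rear wall and midway between the cheeks. The lips on the cheeks reach to y = -24.5 and +24.5 mm, undersides 2 mm above the board's face, tops 5 mm: the face is reached through this 49 mm gap. Friction on the metal and on other boards is about 0.25 to 0.3.
- sill (a point): middle of the top front edge of the aluminium sill across the magazine's open front, axes as the magazine's: x = -51 mm, z = 44.5 mm in the magazine's frame. The sill is 6 mm thick, its top 1.5 mm below the resting board's underside; in front of it is free space down to the base plate. A brass spring shoe in the left cheek (x = -20 mm) presses the board to the right with about 2 N.
- stack: the boards under the top one, 89 x 56 mm, on a spring follower that moves only up and down. Origin and axes: the magazine's, when up. It stays up until the load passes about 4 N, then sinks 1 mm for each further 8 N. Pressed with less than about 4.5 N, fingertips slip on the top board instead of taking it along; at 6 to 9 N it follows with some creep.
- nest: test nest, fixed: brown base 130 x 104 x 10 mm, black bed 30 mm above the bench, aluminium rails, end stop with steel claws. Origin: under its middle, on the bench; x from the open front (roughly towards the robot) to the stop, z up. From x = -45 to -7 mm the bed is only 42 mm wide, with room beside it 20 mm deep for fingers holding the board's edges.
- nest_home (a point): point on the nest, on the bed, axes as the nest's: where the centre of the board's underside lies when the board is home (0.5 mm short of hard contact with the stop). From 7 mm in front of this point to 47 mm behind it the board lies between rails 59 mm apart, whose tops flare outwards up to 9 mm above the bed.
- claw (a point): middle between the front tips of the two claws, at bed height, axes as the nest's: 32.5 mm behind nest_home in x. The claws reach from here over the board's far end to the stop, 2 mm above its face (after a lead-in of 6 mm), tops 9 mm above the bed. So the board is to be laid down at least 14 mm short of home and pushed along x under them.
- stamp: rubber stamp with a red knob, 24 x 34 x 56 mm, loose, stands on the bench; leave alone. Origin: centre of its underside
- ref_block: light grey gauge block with a black knob, 30 x 50 x 32 mm, loose; leave alone. Origin: centre of its underside
- tweezers: steel tweezers lying on the bench, 10 x 120 x 10 mm, loose; leave alone. Origin: centre of the underside
There are look-alikes about, which are no part of the job. There is more than one size of the board; the job needs the larger.

How it is judged:
By the outcome, as a careful person would: the job done as asked, in the order asked, and still so for the second after the job is handed in, with the robot touching nothing.
It also fails if it takes over 70 s, if anything falls off the work surface, if the arm or the gripper's body presses on something with over 40 N, if the wrist force passes 120 N, or if a joint passes its speed limit or range.

## Robot

A 6-joint arm with a two-finger parallel gripper is mounted at the origin on a cart in front of the work surface, level with it; the furniture and walls round the work are solid. World frame = base frame: x ahead of the robot, y to its left, z up, the work surface at z = 0. Lengths are in mm, angles in rad, forces in N, time in s.
With the tool pointing down it reaches from about 350 to 775 mm from the base axis. Payload 7.3 kg.
Tool frame: the origin (TCP) lies at the very end of the fingers, on their centre line; the grasp point (between the pads) lies bot.grip_point_offset behind it (bot.grip_point_offset is the distance from the TCP to the grasp point, in mm); z points along the fingers, y is the line along which they close (so a half turn about z gives the same grasp; the last joint's range is limited). The gripper opens to 92 mm and grips with 3 to 60 N. Pads are 19 mm wide; open, the fingers measure 130 mm over their backs; the gripper's body (75 mm by 190 mm) begins 47 mm behind the grasp point.
Start: joints at [0.984, 0.342, 1.524, -0, 1.275, -0.146], TCP at [223.989, 474.845, 189.841] pointing down, gripper open.
Joint ranges: [-2.53, 2.53], [-0.77, 2.02], [0.04, 2.7], [-1, 4.14], [0.28, 2.66], [-3.11, 3.11]. Speed limits (rad/s): [2.57, 2.57, 3.14, 3.14, 3.14, 3.14].

## Interface

Orientations are given as [roll, pitch, yaw] about the fixed x, y, z axes, in that order (R = Rz(yaw) Ry(pitch) Rx(roll)).
In Python, from plant import bot gives the robot as it stands. The module is installed in compiled form; this text tells all that it offers.
- The arm moves only by the tool carry_out, never from a script. Its argument "plan" is a list of rows, each an object of numbers: "tx", "ty", "tz": the shift along the world's x, y, z in mm; "rx", "ry", "rz": the turn, a rotation vector about the world's x, y, z in rad. A call has 1 to 12 rows; each row shifts and turns the commanded pose from where the row before left it; what a row does not reach is not made up. A row lasts 1/10 s, in which the tool goes at most 50 mm and 8.59 degrees, less where a joint would pass 70% of its speed; a pose out of reach is approached as far as the arm can. A call with a gripper value outside its range is refused whole. "gripper" is the closure, from 0 (fully open) to 1 (shut), set as the call begins (left out, the last holds). The fingers move at their own pace and stop on an object; the grip force is fixed at half the most. Time passes only in rows, so rows that do not move let the fingers close. It gives the time, the measured TCP pose, the force, the opening and the grip force at its end, in the units of the state.
- bot.get_obs(): the state, without advancing time (a new reading comes with each control period).
- bot.capture(name): name is "side" or "top" or "wrist"; returns the picture (420x560x3 uint8, red, green, blue); there is no depth.
- bot.camera_model(name): a dict with "camera_matrix" (3x3 intrinsics, pixels), "R" (3x3) and "t" (3): a world point X has camera coordinates R X + t. Camera axes: x right, y down, z forward; pixel columns grow to the right and rows downward; lengths in mm; the calibration is good to about 2 mm. A picture is of the moment at which its call begins: read the wrist's pose just before it. camera_model takes no time and is no camera call; for the wrist camera it gives the pose at the moment of the call.
- bot.close_job(): hands the job in; it is judged then, once.
The state is a dict: "time": time; "joint_positions": joint angles; "dq": joint speeds; "tau": joint torques, N m; "tool_pos": TCP position; "tcp_rot": TCP orientation; "contact_force": force on the tool from outside, world axes, zero at the start; "moment": the same for the moment, N m; "grip_width": finger opening in mm; "finger_force": force on a finger pad.
Only numpy, scipy, OpenCV 4.12 (cv2) and the standard library are available. Lean on these libraries where they do the work, as an engineer would, in place of code of your own. Each camera call takes 0.05 s, during which the arm holds its last target. There are 200 camera calls.

## Working session

There is one attempt and no reset: what is moved stays moved. The work goes in short steps, Python scripts to look and compute and a tool call to move; the robot and the scene stay as the last step left them, time stands still between calls to the robot, and variables do not carry over. Pictures are saved under pics/ and viewed, at most 10 in all, crops included, and the job is handed in when it is done.

Besides the shell and the picture viewer there is one more tool, called after "Request:" as a command line: name --argument value ..., lists and objects as JSON in quotes. carry_out: Moves the arm, as the interface text tells. Its arguments: {"type":"object","properties":{"plan":{"type":"array"},"gripper":{"type":"number"}},"required":["plan"]}

```bash
mkdir -p pics
cat > h.py <<'E'
import numpy as np, cv2
from plant import bot
def snap(n,f): cv2.imwrite('pics/'+f,cv2.cvtColor(bot.capture(n),cv2.COLOR_RGB2BGR))
def ray(m,u,v):
    K=np.array(m['camera_matrix']);R=np.array(m['R']);t=np.array(m['t'])
    return -R.T@t, R.T@np.linalg.inv(K)@np.array([u,v,1.])
def at(m,u,v,z):
    c,d=ray(m,u,v); return c+d*(z-c[2])/d[2]
def proj(m,X):
    p=np.array(m['R'])@np.array(X,float)+np.array(m['t']);p=np.array(m['camera_matrix'])@p;return p[:2]/p[2]
E
python3 - <<'E'
from h import *
o=bot.get_obs();print({k:np.round(v,3) for k,v in o.items()},bot.grip_point_offset)
snap('top','top0.png');snap('side','side0.png')
for n in('top','side'):
    m=bot.camera_model(n);print(n,np.round(ray(m,280,210),3),np.array(m['camera_matrix'])[0,0])
E
```

```text
{'time': np.float64(0.0), 'joint_positions': array([ 0.984,  0.343,  1.525, -0.   ,  1.275, -0.146]), 'dq': array([-0.002, -0.001, -0.001, -0.   ,  0.002,  0.   ]), 'tau': array([-2.0000e-03, -4.3122e+01, -2.4422e+01,  7.2000e-02,  5.6000e-02,
       -0.0000e+00]), 'tool_pos': array([223.722, 474.417, 189.129]), 'tcp_rot': array([-3.14 , -0.   ,  2.701]), 'contact_force': array([-0.176,  0.279, -0.405]), 'moment': array([-0.002,  0.009, -0.043]), 'finger_force': np.float64(0.0), 'grip_width': np.float64(92.04)} 18.8
top [[ 3.47434e+02 -2.79830e+01  9.07658e+02]
 [ 2.28000e-01 -3.60000e-02 -9.73000e-01]] 390.945800218364
side [[ 5.56420e+01 -7.14799e+02  6.06813e+02]
 [ 4.78000e-01  6.83000e-01 -5.52000e-01]] 545.360011576227
```

View pics/top0.png

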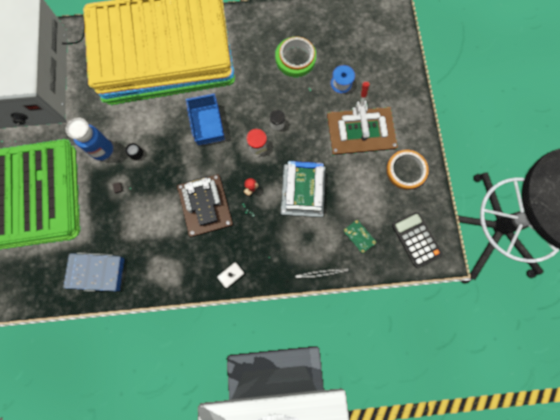

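View pics/side0.png

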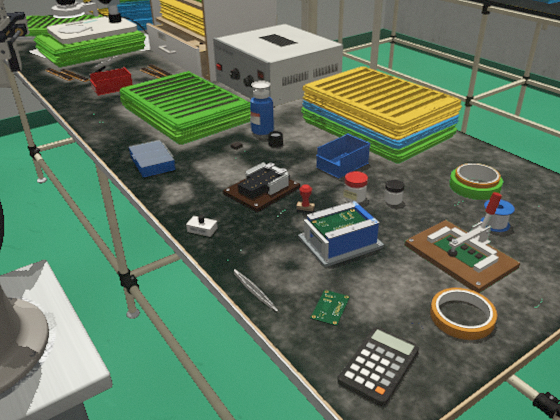

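Top view: the magazine (blue cheeks, green board) is at (303,188) and the nest (brown base, black bed) at (205,205). Stamp (250,185), gauge block (231,275) and tweezers (322,272) are to be left alone. Possible mix-ups: small loose board (360,235), clamp fixture with a green board (362,128), blue bin (205,118). I choose the board in the magazine at (303,188).

Run:
```python
from h import *
im=cv2.imread('pics/top0.png')
a=cv2.resize(im[150:225,270:340],None,fx=5.6,fy=5.6,interpolation=cv2.INTER_CUBIC)
b=cv2.resize(im[170:245,170:240],None,fx=5.6,fy=5.6,interpolation=cv2.INTER_CUBIC)
cv2.imwrite('pics/crop0.png',np.hstack([a,b]))
m=bot.camera_model('top')
for n,u,v,z in(('mag',303,188,50),('nest',205,205,30),('stamp',250,185,56),('gb',231,275,20),('tw',322,272,5)): print(n,at(m,u,v,z).round())
```

```text
mag [ 595. -117.   50.]
nest [582. 111.  30.]
stamp [612.   3.  56.]
gb [417.  64.  20.]
tw [ 405. -142.    5.]
```

View pics/crop0.png

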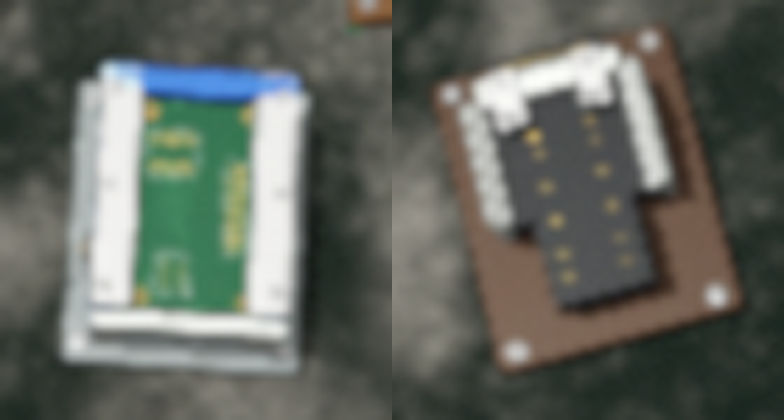

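Run:
```python
from h import *
m=bot.camera_model('top')
f=lambda x,y,z,ox,oy:at(m,ox+x/5.6-.5,oy+y/5.6-.5,z)[:2]
M=lambda x,y,z:f(x,y,z,270,150)
N=lambda x,y,z:f(x-392,y,z,170,170)
a,b=M(201.5,90,53.4),M(190,311,53.4);print('mag axis',a,b,np.linalg.norm(a-b),np.degrees(np.arctan2(*(a-b)[::-1])))
print('lipgap',M(145,85,53.4),M(258,95,53.4),M(135,310,53.4),M(245,312,53.4))
print('board front corners?',M(62,362,8),M(300,370,8))
c=[N(*p,10) for p in((440,85),(665,28),(742,310),(500,372))]
print('nest',np.round(c),np.mean(c,0))
for i,j in((3,0),(2,1)):print(np.linalg.norm(c[j]-c[i]),np.degrees(np.arctan2(*(c[j]-c[i])[::-1])))
for i,j in((1,0),(2,3)):print(np.linalg.norm(c[j]-c[i]),np.degrees(np.arctan2(*(c[j]-c[i])[::-1]))-90)
```

```text
mag axis [ 646.73784814 -128.24828103] [ 554.04051477 -112.88907171] 93.96116711138774 -9.407980313946725
lipgap [ 651.16730579 -105.3418833 ] [ 642.31345296 -151.12849879] [556.60783518 -90.92461955] [ 551.47391113 -134.84739153]
board front corners? [548.27286134 -61.22622631] [ 535.08058247 -160.56368189]
nest [[644. 176.]
 [660.  78.]
 [533.  55.]
 [517. 156.]] [588.48471382 116.3574153 ]
128.2894535452645 8.739457696963605
128.81988076460038 10.706987578422419
98.82523449165696 9.408206034829291
103.2436582123478 9.127357437315098
```

Request:
carry_out --plan '[{"tx": 26,"ty": -42,"tz": 4,"rz": 0.023},{"tx": 26,"ty": -42,"tz": 4,"rz": 0.023},{"tx": 26,"ty": -42,"tz": 4,"rz": 0.023},{"tx": 26,"ty": -42,"tz": 4,"rz": 0.023},{"tx": 26,"ty": -42,"tz": 4,"rz": 0.023},{"tx": 26,"ty": -42,"tz": 4,"rz": 0.023},{"tx": 26,"ty": -42,"tz": 4,"rz": 0.023},{"tx": 26,"ty": -42,"tz": 4,"rz": 0.023},{"tx": 26,"ty": -42,"tz": 4,"rz": 0.023},{"tx": 26,"ty": -42,"tz": 4,"rz": 0.023},{"tx": 26,"ty": -42,"tz": 4,"rz": 0.023},{"tx": 26,"ty": -42,"tz": 4,"rz": 0.023}]'

```text
invalid input at $.plan[0]: expected keys tx, ty, tz, rx, ry, rz
```

Request:
carry_out --plan '[{"tx": 20,"ty": -40},{"tx": 20,"ty": -40},{},{}]' --gripper 0.5

```text
invalid input at $.plan[0]: expected keys tx, ty, tz, rx, ry, rz
```

Run:
```python
from h import *
o=bot.get_obs();print({k:np.round(v,3) for k,v in o.items()})
m=bot.camera_model('wrist');c,d=ray(m,280,210);print(c,d,m['camera_matrix'][0][0])
import pickle;pickle.dump(m,open('m1.pkl','wb'))
snap('wrist','w1.png');print(proj(m,[599,-119,48]))
```

```text
{'time': np.float64(0.1), 'joint_positions': array([ 0.984,  0.343,  1.525,  0.   ,  1.275, -0.146]), 'dq': array([ 0.001, -0.001, -0.003,  0.001, -0.   ,  0.001]), 'tau': array([ 2.0000e-03, -4.3200e+01, -2.4469e+01,  7.2000e-02,  5.3000e-02,
       -0.0000e+00]), 'tool_pos': array([223.735, 474.483, 189.196]), 'tcp_rot': array([-3.14 , -0.   ,  2.701]), 'contact_force': array([ 0.599, -1.016,  0.551]), 'moment': array([-0.024,  0.019, -0.072]), 'finger_force': np.float64(0.0), 'grip_width': np.float64(92.007)}
[156.13711644 506.99192519 383.97384096] [ 0.25731308 -0.13068724 -0.95756813] 343.4388363722938
[ 27.73385724 577.13423027]
```

View pics/w1.png

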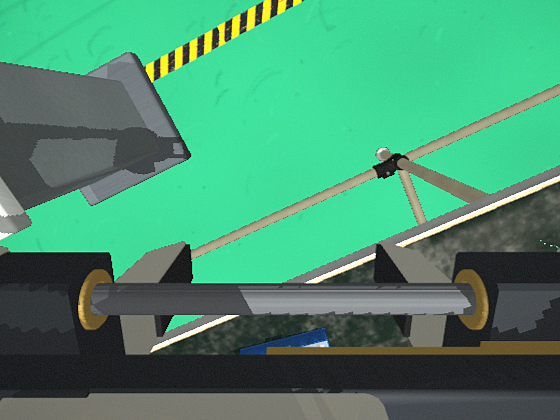

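Request:
carry_out --plan '[{"tx": 27,"ty": -41,"tz": 4,"rx": 0,"ry": 0,"rz": 0.023},{"tx": 27,"ty": -41,"tz": 4,"rx": 0,"ry": 0,"rz": 0.023},{"tx": 27,"ty": -41,"tz": 4,"rx": 0,"ry": 0,"rz": 0.023},{"tx": 27,"ty": -41,"tz": 4,"rx": 0,"ry": 0,"rz": 0.023},{"tx": 27,"ty": -41,"tz": 4,"rx": 0,"ry": 0,"rz": 0.023},{"tx": 27,"ty": -41,"tz": 4,"rx": 0,"ry": 0,"rz": 0.023},{"tx": 27,"ty": -41,"tz": 4,"rx": 0,"ry": 0,"rz": 0.023},{"tx": 27,"ty": -41,"tz": 4,"rx": 0,"ry": 0,"rz": 0.023},{"tx": 27,"ty": -41,"tz": 4,"rx": 0,"ry": 0,"rz": 0.023},{"tx": 27,"ty": -41,"tz": 4,"rx": 0,"ry": 0,"rz": 0.023},{"tx": 27,"ty": -41,"tz": 4,"rx": 0,"ry": 0,"rz": 0.023},{"tx": 27,"ty": -41,"tz": 4,"rx": 0,"ry": 0,"rz": 0.023}]'

```text
time: 1.35
tool_pos: [548.6, -19.1, 237.8]
tcp_rot: [3.141, -0.0, 2.977]
contact_force: [0.6, 0.5, 0.3]
grip_width: 91.7
finger_force: 0.0
```

Request:
carry_out --plan '[{"tx": 24,"ty": -36,"tz": 0,"rx": 0,"ry": 0,"rz": 0},{"tx": 24,"ty": -36,"tz": 0,"rx": 0,"ry": 0,"rz": 0},{"tx": 24,"ty": -36,"tz": 0,"rx": 0,"ry": 0,"rz": 0},{"tx": 0,"ty": 0,"tz": 0,"rx": 0,"ry": 0,"rz": 0},{"tx": 0,"ty": 0,"tz": 0,"rx": 0,"ry": 0,"rz": 0},{"tx": 0,"ty": 0,"tz": 0,"rx": 0,"ry": 0,"rz": 0}]'

```text
time: 1.95
tool_pos: [619.5, -124.2, 237.7]
tcp_rot: [3.141, -0.001, 2.977]
contact_force: [0.0, -0.4, 0.2]
grip_width: 92.0
finger_force: 0.0
```

```bash
cat >> h.py <<'E'
import pickle
def st():
    o=bot.get_obs();print({k:np.round(o[k],3) for k in('time','tool_pos','tcp_rot','contact_force','moment','grip_width','finger_force')});return o
def wsnap(n):
    m=bot.camera_model('wrist');pickle.dump(m,open(n+'.pkl','wb'));snap('wrist',n+'.png');return m
E
python3 - <<'E'
from h import *
st();m=wsnap('w2');print(proj(m,[599,-119,48]))
E
```

```text
{'time': np.float64(1.95), 'tool_pos': array([ 619.451, -124.165,  237.724]), 'tcp_rot': array([ 3.141e+00, -1.000e-03,  2.977e+00]), 'contact_force': array([ 0.04 , -0.426,  0.162]), 'moment': array([ 0.076,  0.068, -0.021]), 'grip_width': np.float64(91.983), 'finger_force': np.float64(0.0)}
[283.54559848 156.98342279]
```

View pics/w2.png

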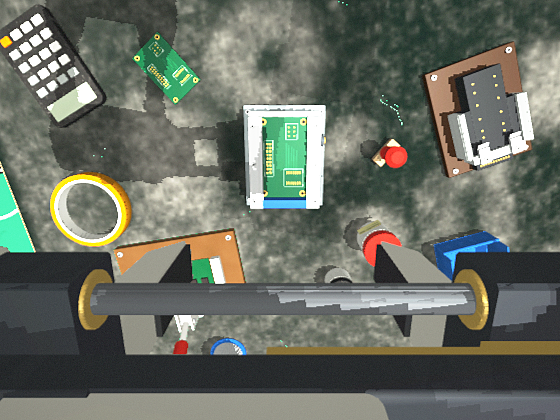

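The wrist view shows the magazine at (285,157) with the green board between steel lips, and the nest at (483,110) with the stop towards the image bottom. Next, an enlarged crop of both.

Run:
```python
from h import *
im=cv2.imread('pics/w2.png')
cv2.imwrite('pics/crop1.png',cv2.resize(np.hstack([im[90:215,242:330],im[50:175,420:532][::1]]),None,fx=4,fy=4,interpolation=cv2.INTER_CUBIC))
```

```text
(no output)
```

View pics/crop1.png

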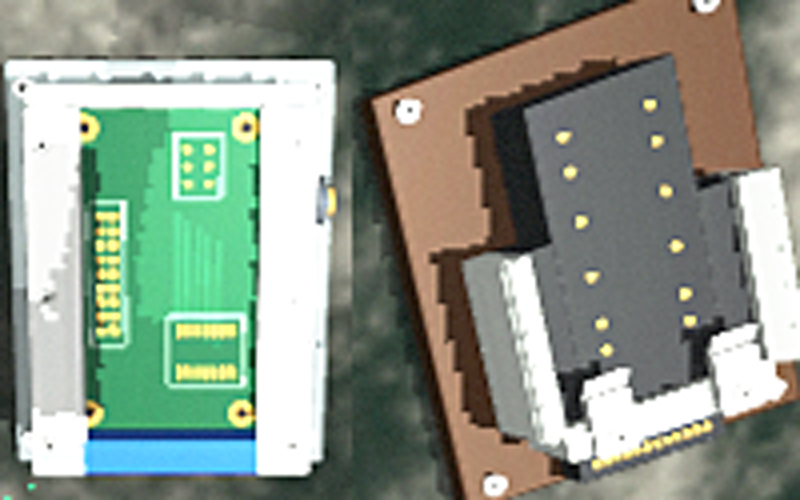

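Run:
```python
from h import *
m=pickle.load(open('w2.pkl','rb'))
M=lambda x,y,z:at(m,242+(x+.5)/4-.5,90+(y+.5)/4-.5,z)[:2]
N=lambda x,y,z:at(m,420+(x-352+.5)/4-.5,50+(y+.5)/4-.5,z)[:2]
n=np.linalg.norm
ang=lambda d:np.degrees(np.arctan2(d[1],d[0]))
lf,lr,rf,rr=[M(*p,53.4) for p in((80,107),(88,430),(261,107),(256,430))]
print('lips',n(lf-rf),n(lr-rr),'angs',ang(lr-lf),ang(rr-rf)); a=(lf+rf)/2;b=(lr+rr)/2;print(a,b,ang(b-a))
for y in(430,442,476): print('rear',y,M(171,y,48.4),M(171,y,53.4))
fb=[M(6,62,8),M(335,62,8)];print('basefront',fb,n(fb[0]-fb[1]),ang(fb[1]-fb[0])-90)
hs=[M(p[0],p[1],48.4) for p in((87,127),(247,127),(92,412),(241,412))];print('holes',np.round(hs,1),n(hs[0]-hs[1]),n(hs[0]-hs[2]),n(hs[1]-hs[3]),ang(hs[2]-hs[0]),ang(hs[3]-hs[1]),np.mean(hs,0))
A,B=N(525,105,30),N(672,55,30);print('bedfront',A,B,n(A-B),(A+B)/2,ang(B-A)-90)
C,D=N(557,245,30),N(700,175,30);print('bedsides',ang(C-A),ang(D-B))
for s,(l,r) in {'screws':((408,112),(706,3))}.items():
  P,Q=N(*l,10),N(*r,10);R=N(496,484,10);print(P,Q,R,n(P-Q),n(P-R),ang(Q-P)-90,ang(R-P), 'ctr',(Q+R)/2)
P,Q=N(607,372,39),N(732,332,39);print('claws',P,Q,(P+Q)/2,ang(Q-P)-90)
d=[(563,137),(650,104),(607,350),(690,321)];d=[N(*q,30) for q in d];print('dots',np.round(d,1),ang(d[2]-d[0]),ang(d[3]-d[1]),np.mean(d,0))
```

```text
lips 48.359778523743444 47.89689647903696 angs -8.935846288391478 -9.23338969285708
[ 555.57048843 -111.07085444] [ 643.60535937 -125.14753615] -9.08463052366348
rear 430 [ 644.84824013 -125.61357829] [ 643.55816298 -125.43112559]
rear 442 [ 648.3903235  -126.19702475] [ 647.05413978 -126.00697745]
rear 476 [ 658.5230032  -127.86606399] [ 657.05492447 -127.65429114]
basefront [array([ 536.01105735, -157.02933074]), array([551.98922116, -60.77180836])] 97.5746500551142 -9.424814547992554
holes [[ 557.2 -134.3]
 [ 564.3  -91.4]
 [ 635.8 -147.2]
 [ 642.9 -104.9]] 43.48164432802322 79.70676975322245 79.72160831936861 -9.286759894833883 -9.719610926764467 [ 600.04599508 -119.43896181]
bedfront [545.79785564  89.96426951] [539.43529793 129.80596839] 40.346537775774834 [542.61657679 109.88511895] 9.073289835908241
bedsides 11.811501465713594 13.633305337497127
[542.17861683  66.52940577] [526.78810475 151.20363696] [656.12738169  88.76349422] 86.06156685650149 116.09769896024719 10.30170063854095 11.041028876837935 ctr [591.45774322 119.98356559]
claws [621.33587954 106.91793001] [615.84267713 141.67144859] [618.58927833 124.2946893 ] 8.98196347622634
dots [[555.9 100.2]
 [551.2 123.9]
 [616.7 111.9]
 [612.3 135.5]] 10.953765552072342 10.711046133865043 [584.03048133 117.88866025]
```

The crop gives a magazine yaw of about -9.3° with the board centre at (600,-119). The hole spacing, 49 mm lip gap and 98 mm base width all check to within 1–2%. The nest yaw is about +10°, with home near (587,118). Next: close the fingers and move above the rear half of the board.

Request:
carry_out --plan '[{"tx": 5.7,"ty": 2,"tz": -20,"rx": 0,"ry": 0,"rz": 0.002},{"tx": 0,"ty": 0,"tz": -20,"rx": 0,"ry": 0,"rz": 0},{"tx": 0,"ty": 0,"tz": -20,"rx": 0,"ry": 0,"rz": 0},{"tx": 0,"ty": 0,"tz": -20,"rx": 0,"ry": 0,"rz": 0},{"tx": 0,"ty": 0,"tz": -20,"rx": 0,"ry": 0,"rz": 0},{"tx": 0,"ty": 0,"tz": -20,"rx": 0,"ry": 0,"rz": 0},{"tx": 0,"ty": 0,"tz": -20,"rx": 0,"ry": 0,"rz": 0},{"tx": 0,"ty": 0,"tz": -20,"rx": 0,"ry": 0,"rz": 0},{"tx": 0,"ty": 0,"tz": 0,"rx": 0,"ry": 0,"rz": 0},{"tx": 0,"ty": 0,"tz": 0,"rx": 0,"ry": 0,"rz": 0},{"tx": 0,"ty": 0,"tz": 0,"rx": 0,"ry": 0,"rz": 0},{"tx": 0,"ty": 0,"tz": 0,"rx": 0,"ry": 0,"rz": 0}]' --gripper 1

```text
time: 3.2
tool_pos: [626.4, -123.2, 79.4]
tcp_rot: [-3.141, 0.003, 2.979]
contact_force: [-0.3, 0.1, 0.2]
grip_width: 2.0
finger_force: 0.0
```

Run:
```python
from h import *
o=st();m=wsnap('w3');print(proj(m,o['tool_pos']),proj(m,[600,-119.4,48.4]))
```

```text
{'time': np.float64(3.2), 'tool_pos': array([ 626.431, -123.166,   79.399]), 'tcp_rot': array([-3.141e+00,  3.000e-03,  2.979e+00]), 'contact_force': array([-0.288,  0.065,  0.247]), 'moment': array([ 0.002,  0.048, -0.001]), 'grip_width': np.float64(1.968), 'finger_force': np.float64(0.0)}
[281.75376214 235.60417999] [280.97515551 181.54707631]
```

View pics/w3.png

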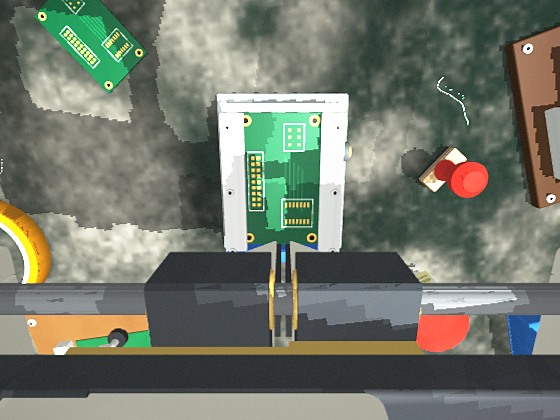

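The wrist view shows the closed tips at (282,240), centred between the lips (columns 240–325), over the board's rear half. Descending in steps.

Request:
carry_out --plan '[{"tx": 0,"ty": 0,"tz": -13,"rx": 0,"ry": 0,"rz": 0},{"tx": 0,"ty": 0,"tz": -13,"rx": 0,"ry": 0,"rz": 0},{"tx": 0,"ty": 0,"tz": -2,"rx": 0,"ry": 0,"rz": 0},{"tx": 0,"ty": 0,"tz": 0,"rx": 0,"ry": 0,"rz": 0},{"tx": 0,"ty": 0,"tz": 0,"rx": 0,"ry": 0,"rz": 0}]'

```text
time: 3.75
tool_pos: [625.8, -123.2, 49.8]
tcp_rot: [3.141, -0.0, 2.979]
contact_force: [-0.3, 0.1, 0.4]
grip_width: 0.4
finger_force: 0.0
```

Request:
carry_out --plan '[{"tx": 0,"ty": 0,"tz": -0.5,"rx": 0,"ry": 0,"rz": 0},{"tx": 0,"ty": 0,"tz": -0.5,"rx": 0,"ry": 0,"rz": 0},{"tx": 0,"ty": 0,"tz": 0,"rx": 0,"ry": 0,"rz": 0}]'

```text
time: 4.05
tool_pos: [625.8, -123.2, 49.0]
tcp_rot: [3.142, 0.0, 2.979]
contact_force: [-0.2, -0.1, -0.6]
grip_width: 0.2
finger_force: 0.0
```

Request:
carry_out --plan '[{"tx": 0,"ty": 0,"tz": -0.4,"rx": 0,"ry": 0,"rz": 0},{"tx": 0,"ty": 0,"tz": -0.4,"rx": 0,"ry": 0,"rz": 0},{"tx": 0,"ty": 0,"tz": 0,"rx": 0,"ry": 0,"rz": 0}]'

```text
time: 4.35
tool_pos: [625.7, -123.2, 48.0]
tcp_rot: [3.141, -0.0, 2.979]
contact_force: [-1.5, 0.5, 0.3]
grip_width: 0.3
finger_force: 0.0
```

Request:
carry_out --plan '[{"tx": 0,"ty": 0,"tz": -0.3,"rx": 0,"ry": 0,"rz": 0},{"tx": 0,"ty": 0,"tz": 0,"rx": 0,"ry": 0,"rz": 0}]'

```text
time: 4.55
tool_pos: [625.7, -123.2, 47.7]
tcp_rot: [3.141, -0.0, 2.979]
contact_force: [-0.0, 0.1, 0.3]
grip_width: 0.4
finger_force: 0.0
```

Request:
carry_out --plan '[{"tx": 0,"ty": 0,"tz": -0.3,"rx": 0,"ry": 0,"rz": 0},{"tx": 0,"ty": 0,"tz": 0,"rx": 0,"ry": 0,"rz": 0}]'

```text
time: 4.75
tool_pos: [625.7, -123.2, 47.4]
tcp_rot: [3.141, -0.0, 2.979]
contact_force: [-0.3, -0.8, 0.3]
grip_width: 0.2
finger_force: 0.0
```

Request:
carry_out --plan '[{"tx": 0,"ty": 0,"tz": -0.3,"rx": 0,"ry": 0,"rz": 0},{"tx": 0,"ty": 0,"tz": 0,"rx": 0,"ry": 0,"rz": 0}]'

```text
time: 4.95
tool_pos: [625.7, -123.1, 47.1]
tcp_rot: [3.142, -0.0, 2.979]
contact_force: [-1.1, -0.5, 0.2]
grip_width: 0.7
finger_force: 0.0
```

Request:
carry_out --plan '[{"tx": 0,"ty": 0,"tz": -0.3,"rx": 0,"ry": 0,"rz": 0},{"tx": 0,"ty": 0,"tz": 0,"rx": 0,"ry": 0,"rz": 0}]'

```text
time: 5.15
tool_pos: [625.7, -123.1, 46.8]
tcp_rot: [3.142, 0.0, 2.979]
contact_force: [-0.0, 0.7, 0.3]
grip_width: 0.4
finger_force: 0.0
```

Request:
carry_out --plan '[{"tx": 0,"ty": 0,"tz": -0.3,"rx": 0,"ry": 0,"rz": 0},{"tx": 0,"ty": 0,"tz": 0,"rx": 0,"ry": 0,"rz": 0}]'

```text
time: 5.35
tool_pos: [625.7, -123.1, 46.5]
tcp_rot: [3.141, -0.0, 2.979]
contact_force: [0.7, -0.3, -0.1]
grip_width: 0.3
finger_force: 0.0
```

Request:
carry_out --plan '[{"tx": 0,"ty": 0,"tz": -0.3,"rx": 0,"ry": 0,"rz": 0},{"tx": 0,"ty": 0,"tz": 0,"rx": 0,"ry": 0,"rz": 0}]'

```text
time: 5.55
tool_pos: [625.6, -123.1, 46.2]
tcp_rot: [3.141, -0.0, 2.979]
contact_force: [-0.3, 0.3, 0.1]
grip_width: 0.5
finger_force: 0.0
```

Run:
```python
from h import *
m2,m3=[pickle.load(open(f,'rb')) for f in('w2.pkl','w3.pkl')]
h2=[(242+(x+.5)/4-.5,90+(y+.5)/4-.5) for x,y in((87,127),(247,127),(92,412),(241,412))]
h3=[(247,120),(314,120),(250,238),(312,238)]
P=[np.array(m['camera_matrix'])@np.c_[np.array(m['R']),np.array(m['t'])] for m in(m2,m3)]
X=cv2.triangulatePoints(P[0],P[1],np.array(h2).T,np.array(h3,float).T);X=(X[:3]/X[3]).T;print(X.round(1),X.mean(0))
for m,h in((m2,h2),(m3,h3)): print(np.round([at(m,*q,48.4) for q in h],1).tolist())
st()
```

```text
[[ 557.1 -134.3   47.5]
 [ 565.3  -90.1   24.5]
 [ 634.8 -146.8   52.8]
 [ 641.8 -104.8   52.7]] [ 599.74447534 -119.00870268   44.3779626 ]
[[557.2, -134.3, 48.4], [564.3, -91.4, 48.4], [635.8, -147.2, 48.4], [642.9, -104.9, 48.4]]
[[557.0, -134.2, 48.4], [563.9, -92.1, 48.4], [636.4, -147.5, 48.4], [643.5, -104.5, 48.4]]
{'time': np.float64(5.55), 'tool_pos': array([ 625.648, -123.14 ,   46.166]), 'tcp_rot': array([ 3.141, -0.   ,  2.979]), 'contact_force': array([-0.295,  0.283,  0.117]), 'moment': array([ 0.061, -0.005,  0.029]), 'grip_width': np.float64(0.504), 'finger_force': np.float64(0.0)}
```

Request:
carry_out --plan '[{"tx": 0,"ty": 0,"tz": -0.3,"rx": 0,"ry": 0,"rz": 0},{"tx": 0,"ty": 0,"tz": 0,"rx": 0,"ry": 0,"rz": 0}]'

```text
time: 5.75
tool_pos: [625.7, -123.2, 45.9]
tcp_rot: [3.141, -0.0, 2.979]
contact_force: [-0.2, 0.8, -0.0]
grip_width: 0.3
finger_force: 0.0
```

Request:
carry_out --plan '[{"tx": 0,"ty": 0,"tz": -0.3,"rx": 0,"ry": 0,"rz": 0},{"tx": 0,"ty": 0,"tz": 0,"rx": 0,"ry": 0,"rz": 0}]'

```text
time: 5.95
tool_pos: [625.6, -123.2, 45.6]
tcp_rot: [3.141, -0.0, 2.979]
contact_force: [-0.7, -0.4, -0.7]
grip_width: 0.4
finger_force: 0.0
```

Run:
```python
from h import *
st();m=wsnap('w4')
snap('side','s4.png')
ms=bot.camera_model('side');p=proj(ms,bot.get_obs()['tool_pos']);print(p)
a=cv2.imread('pics/s4.png')[170:270,280:400];b=cv2.imread('pics/w4.png')[60:260,190:370]
cv2.imwrite('pics/c4.png',np.hstack([cv2.resize(a,(432,360),interpolation=cv2.INTER_CUBIC),cv2.resize(b,(324,360),interpolation=cv2.INTER_CUBIC)]))
```

```text
{'time': np.float64(5.95), 'tool_pos': array([ 625.647, -123.171,   45.598]), 'tcp_rot': array([ 3.141, -0.   ,  2.979]), 'contact_force': array([-0.747, -0.357, -0.654]), 'moment': array([ 0.018,  0.007, -0.003]), 'grip_width': np.float64(0.374), 'finger_force': np.float64(0.0)}
[351.06029181 219.54778128]
```

View pics/c4.png

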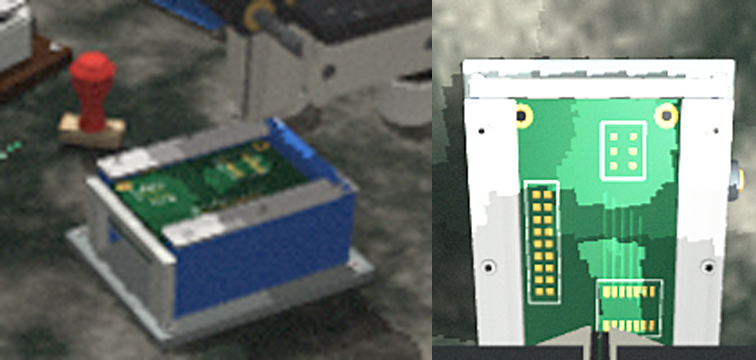

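Run:
```python
from h import *
m=pickle.load(open('w4.pkl','rb'));s=bot.camera_model('side');T=bot.get_obs()['tool_pos']
for k in(0,5,10,15,20,25,30,40): print(k,proj(m,T+[0,0,k]).round(1),proj(s,T+[0,0,k]).round(1))
u=np.array([.987,-.1616,0]);v=np.array([.1616,.987,0])
for sx in(-9.5,9.5):
  for sy in(-19,19): print(sx,sy,proj(s,T+sx*u+sy*v+[0,0,0]).round(1),proj(m,T+sx*u+sy*v).round(1))
for n,q in(('rear right cheek top',[57,-39.5,53.4]),('rear left',[57,39.5,53.4]),('front right',[-45,-39.5,53.4])):
  X=np.array([601.5,-118.3,0])+q[0]*u+q[1]*v+[0,0,q[2]];print(n,proj(s,X).round(1),proj(m,X).round(1))
```

```text
0 [281.8 235.7] [351.1 219.5]
5 [281.7 238.7] [351.2 217.3]
10 [281.7 241.9] [351.4 215. ]
15 [281.7 245.3] [351.5 212.6]
20 [281.7 248.8] [351.7 210.3]
25 [281.7 252.5] [351.9 208. ]
30 [281.6 256.4] [352.  205.6]
40 [281.6 264.9] [352.4 200.9]
-9.5 -19 [352.3 226.3] [249.9 220.8]
-9.5 19 [341.  215.7] [313.5 220.7]
9.5 -19 [361.3 223.5] [250.8 250.2]
9.5 19 [349.9 213. ] [312.8 250.1]
rear right cheek top [378.7 222.2] [218.5 290.1]
rear left [354.3 200.8] [348.1 289.9]
front right [328.7 237.9] [208.3 117.3]
```

Run:
```python
from h import *
r=lambda i,f:cv2.resize(i,None,fx=f,fy=f,interpolation=cv2.INTER_CUBIC)
a=r(cv2.imread('pics/w4.png')[215:295,232:332],4);b=r(cv2.imread('pics/s4.png')[160:224,325:389],5)
c=r(cv2.imread('pics/w1.png')[235:360,110:310],2.0)
top=np.hstack([a,b[:320,:320]])
c=cv2.copyMakeBorder(c,0,0,0,top.shape[1]-c.shape[1],cv2.BORDER_CONSTANT)
print(top.shape,c.shape);cv2.imwrite('pics/c5.png',np.vstack([top,c]))
```

```text
(320, 720, 3) (250, 720, 3)
```

View pics/c5.png

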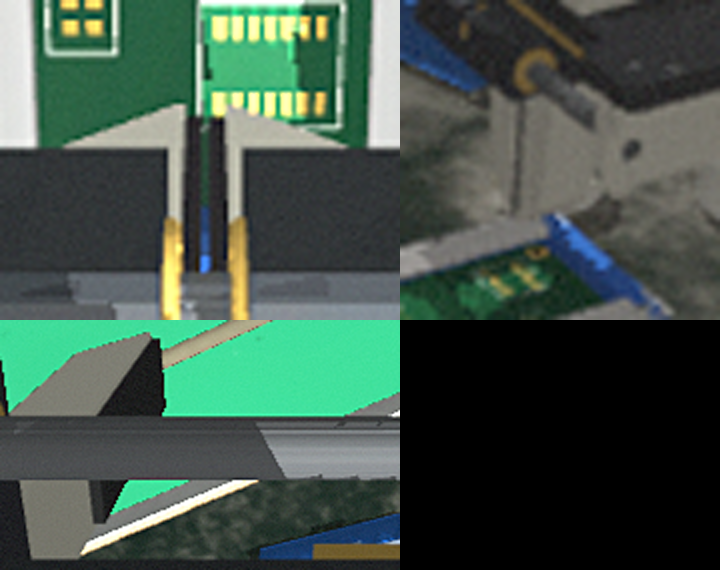

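Run:
```python
from h import *
m=pickle.load(open('w4.pkl','rb'));s=bot.camera_model('side');T=bot.get_obs()['tool_pos']
u=np.array([.987,-.1616,0]);v=np.array([.1616,.987,0])
for k in(0,10,20,25,30,35,40):
  print(k,[proj(m,T+sx*u+sy*v+[0,0,k]).round(1).tolist() for sx,sy in((-9.5,0),(-9.5,-19),(9.5,0))],[proj(s,T+sx*u+sy*v+[0,0,k]).round(1).tolist() for sx,sy in((-9.5,-19),(-9.5,0),(9.5,-19),(-9.5,19))])
m1=pickle.load(open('m1.pkl','rb'))
# w1: tip edge inner, TCP then
T1=np.array([223.735,474.483,189.196]);y=2.701;u1=-np.array([np.cos(y),np.sin(y),0]);v1=np.array([-u1[1],u1[0],0])
for k in(0,10,20,30,40): print(k,[proj(m1,T1+sx*u1-46*v1+[0,0,k]).round(1).tolist() for sx in(-9.5,9.5)],[proj(m1,T1+sx*u1+46*v1+[0,0,k]).round(1).tolist() for sx in(-9.5,9.5)])
```

```text
0 [[281.7, 220.8], [249.9, 220.8], [281.8, 250.2]] [[352.3, 226.3], [346.6, 220.9], [361.3, 223.5], [341.0, 215.7]]
10 [[281.7, 226.4], [248.3, 226.4], [281.7, 257.0]] [[352.6, 221.7], [346.9, 216.3], [361.7, 218.9], [341.3, 211.1]]
20 [[281.7, 232.5], [246.6, 232.6], [281.7, 264.6]] [[353.0, 217.0], [347.2, 211.7], [362.1, 214.2], [341.5, 206.5]]
25 [[281.6, 235.9], [245.6, 235.9], [281.7, 268.7]] [[353.1, 214.7], [347.3, 209.3], [362.3, 211.9], [341.7, 204.2]]
30 [[281.6, 239.4], [244.6, 239.4], [281.7, 273.0]] [[353.3, 212.3], [347.5, 207.0], [362.5, 209.5], [341.8, 201.8]]
35 [[281.6, 243.1], [243.5, 243.2], [281.7, 277.5]] [[353.5, 209.9], [347.6, 204.6], [362.7, 207.1], [341.9, 199.5]]
40 [[281.6, 247.0], [242.4, 247.1], [281.6, 282.2]] [[353.6, 207.5], [347.8, 202.2], [362.9, 204.7], [342.1, 197.1]]
0 [[205.0, 221.0], [207.0, 250.4]] [[358.9, 220.9], [357.0, 250.3]]
10 [[201.2, 226.6], [203.3, 257.2]] [[362.6, 226.5], [360.6, 257.2]]
20 [[197.0, 232.8], [199.3, 264.8]] [[366.8, 232.7], [364.5, 264.7]]
30 [[192.3, 239.6], [194.9, 273.1]] [[371.3, 239.5], [368.8, 273.1]]
40 [[187.1, 247.3], [190.0, 282.4]] [[376.4, 247.2], [373.6, 282.3]]
```

The enlarged crop shows the finger tips at wrist pixel (278,241). The side view puts them at about (348,203). Both place the real tip roughly 35 mm above the reported TCP, which explains why nothing has been touched at z = 45.6. I keep descending under force watch.

Request:
carry_out --plan '[{"tx": 0,"ty": 0,"tz": -8,"rx": 0,"ry": 0,"rz": 0},{"tx": 0,"ty": 0,"tz": -8,"rx": 0,"ry": 0,"rz": 0},{"tx": 0,"ty": 0,"tz": -6,"rx": 0,"ry": 0,"rz": 0},{"tx": 0,"ty": 0,"tz": 0,"rx": 0,"ry": 0,"rz": 0},{"tx": 0,"ty": 0,"tz": 0,"rx": 0,"ry": 0,"rz": 0}]'

```text
time: 6.55
tool_pos: [625.6, -123.1, 23.3]
tcp_rot: [3.141, -0.001, 2.979]
contact_force: [0.5, -0.4, 0.0]
grip_width: 0.6
finger_force: 0.0
```

Run:
```python
from h import *
st();m=wsnap('w6');snap('side','s6.png')
r=lambda i,f:cv2.resize(i,None,fx=f,fy=f,interpolation=cv2.INTER_CUBIC)
a=r(cv2.imread('pics/w6.png')[200:300,232:332],4);b=r(cv2.imread('pics/s6.png')[170:250,315:395],5)
cv2.imwrite('pics/c6.png',np.hstack([a,b]))
```

```text
{'time': np.float64(6.55), 'tool_pos': array([ 625.567, -123.096,   23.277]), 'tcp_rot': array([ 3.141e+00, -1.000e-03,  2.979e+00]), 'contact_force': array([ 0.503, -0.424,  0.009]), 'moment': array([ 0.035, -0.015, -0.014]), 'grip_width': np.float64(0.599), 'finger_force': np.float64(0.0)}
```

View pics/c6.png

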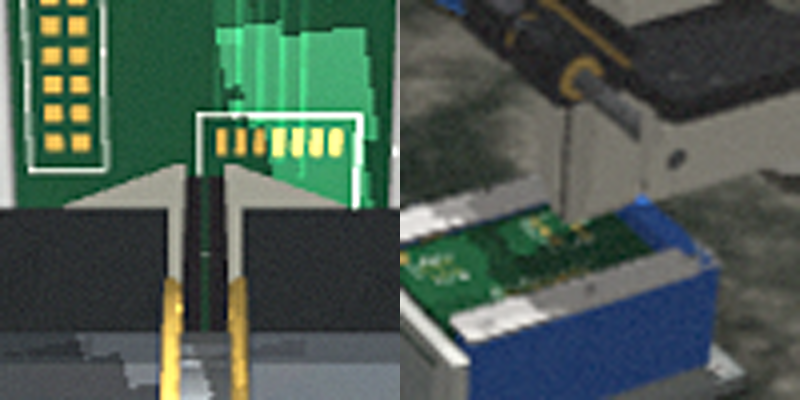

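The side crop puts the finger bottom at about (348,214), which is roughly 37 mm above the reported TCP, so the real tip is near z = 60 and about 12 mm above the board. From here I work on force and image code only.

Request:
carry_out --plan '[{"tx": 0,"ty": 0,"tz": -4,"rx": 0,"ry": 0,"rz": 0},{"tx": 0,"ty": 0,"tz": -4,"rx": 0,"ry": 0,"rz": 0},{"tx": 0,"ty": 0,"tz": 0,"rx": 0,"ry": 0,"rz": 0},{"tx": 0,"ty": 0,"tz": 0,"rx": 0,"ry": 0,"rz": 0}]'

```text
time: 7.05
tool_pos: [625.6, -123.1, 15.5]
tcp_rot: [3.141, -0.0, 2.979]
contact_force: [-0.1, -0.4, -0.5]
grip_width: 0.1
finger_force: 0.0
```

Request:
carry_out --plan '[{"tx": 0,"ty": 0,"tz": -0.5,"rx": 0,"ry": 0,"rz": 0},{"tx": 0,"ty": 0,"tz": 0,"rx": 0,"ry": 0,"rz": 0}]'

```text
time: 7.25
tool_pos: [625.7, -123.2, 15.2]
tcp_rot: [3.142, 0.0, 2.979]
contact_force: [0.6, -0.2, -0.2]
grip_width: 0.4
finger_force: 0.0
```

Request:
carry_out --plan '[{"tx": 0,"ty": 0,"tz": -0.5,"rx": 0,"ry": 0,"rz": 0},{"tx": 0,"ty": 0,"tz": 0,"rx": 0,"ry": 0,"rz": 0}]'

```text
time: 7.45
tool_pos: [625.7, -123.1, 14.6]
tcp_rot: [3.142, 0.0, 2.979]
contact_force: [0.2, 0.5, -0.0]
grip_width: 0.1
finger_force: 0.0
```

Request:
carry_out --plan '[{"tx": 0,"ty": 0,"tz": -0.4,"rx": 0,"ry": 0,"rz": 0},{"tx": 0,"ty": 0,"tz": 0,"rx": 0,"ry": 0,"rz": 0}]'

```text
time: 7.65
tool_pos: [625.7, -123.1, 14.2]
tcp_rot: [3.141, -0.0, 2.979]
contact_force: [0.3, 0.4, -0.8]
grip_width: 0.4
finger_force: 0.0
```

Request:
carry_out --plan '[{"tx": 0,"ty": 0,"tz": -0.4,"rx": 0,"ry": 0,"rz": 0},{"tx": 0,"ty": 0,"tz": 0,"rx": 0,"ry": 0,"rz": 0}]'

```text
time: 7.85
tool_pos: [625.7, -123.1, 13.8]
tcp_rot: [3.141, -0.0, 2.979]
contact_force: [0.1, 0.8, -0.1]
grip_width: 0.5
finger_force: 0.0
```

Request:
carry_out --plan '[{"tx": 0,"ty": 0,"tz": -0.4,"rx": 0,"ry": 0,"rz": 0},{"tx": 0,"ty": 0,"tz": 0,"rx": 0,"ry": 0,"rz": 0}]'

```text
time: 8.05
tool_pos: [625.7, -123.2, 13.4]
tcp_rot: [3.141, -0.0, 2.979]
contact_force: [0.3, 0.6, -0.4]
grip_width: 0.7
finger_force: 0.0
```

Request:
carry_out --plan '[{"tx": 0,"ty": 0,"tz": -0.4,"rx": 0,"ry": 0,"rz": 0},{"tx": 0,"ty": 0,"tz": 0,"rx": 0,"ry": 0,"rz": 0}]'

```text
time: 8.25
tool_pos: [625.7, -123.2, 13.0]
tcp_rot: [3.141, -0.0, 2.979]
contact_force: [0.1, 0.0, 0.2]
grip_width: 0.7
finger_force: 0.0
```

Request:
carry_out --plan '[{"tx": 0,"ty": 0,"tz": -0.4,"rx": 0,"ry": 0,"rz": 0},{"tx": 0,"ty": 0,"tz": 0,"rx": 0,"ry": 0,"rz": 0}]'

```text
time: 8.45
tool_pos: [625.6, -123.1, 12.6]
tcp_rot: [3.141, -0.0, 2.979]
contact_force: [-0.5, -0.2, 0.2]
grip_width: 0.2
finger_force: 0.0
```

Request:
carry_out --plan '[{"tx": 0,"ty": 0,"tz": -0.4,"rx": 0,"ry": 0,"rz": 0},{"tx": 0,"ty": 0,"tz": 0,"rx": 0,"ry": 0,"rz": 0}]'

```text
time: 8.65
tool_pos: [625.6, -123.1, 12.2]
tcp_rot: [3.141, -0.0, 2.979]
contact_force: [-0.4, -0.0, 0.2]
grip_width: 0.5
finger_force: 0.0
```

Request:
carry_out --plan '[{"tx": 0,"ty": 0,"tz": -0.4,"rx": 0,"ry": 0,"rz": 0},{"tx": 0,"ty": 0,"tz": 0,"rx": 0,"ry": 0,"rz": 0}]'

```text
time: 8.85
tool_pos: [625.7, -123.2, 11.8]
tcp_rot: [3.142, 0.0, 2.979]
contact_force: [-0.2, 0.4, -0.1]
grip_width: 0.7
finger_force: 0.0
```

Request:
carry_out --plan '[{"tx": 0,"ty": 0,"tz": -0.4,"rx": 0,"ry": 0,"rz": 0},{"tx": 0,"ty": 0,"tz": 0,"rx": 0,"ry": 0,"rz": 0}]'

```text
time: 9.05
tool_pos: [625.7, -123.2, 11.8]
tcp_rot: [3.142, 0.0, 2.979]
contact_force: [-1.4, 1.2, 2.8]
grip_width: 0.3
finger_force: 1.8
```

Contact at a reported z of 11.8, so the tip offset is about 36.6 mm. Now building up to about 7.5 N.

Request:
carry_out --plan '[{"tx": 0,"ty": 0,"tz": -0.4,"rx": 0,"ry": 0,"rz": 0},{"tx": 0,"ty": 0,"tz": 0,"rx": 0,"ry": 0,"rz": 0},{"tx": 0,"ty": 0,"tz": 0,"rx": 0,"ry": 0,"rz": 0}]'

```text
time: 9.35
tool_pos: [625.8, -123.2, 11.6]
tcp_rot: [3.142, 0.0, 2.979]
contact_force: [-2.0, -0.3, 5.2]
grip_width: 0.0
finger_force: 2.7
```

Request:
carry_out --plan '[{"tx": 0,"ty": 0,"tz": -0.4,"rx": 0,"ry": 0,"rz": 0},{"tx": 0,"ty": 0,"tz": 0,"rx": 0,"ry": 0,"rz": 0},{"tx": 0,"ty": 0,"tz": 0,"rx": 0,"ry": 0,"rz": 0}]'

```text
time: 9.65
tool_pos: [625.8, -123.2, 11.5]
tcp_rot: [-3.142, 0.001, 2.979]
contact_force: [-2.1, 1.2, 7.3]
grip_width: 0.2
finger_force: 3.4
```

Request:
carry_out --plan '[{"tx": -1.97,"ty": 0.32,"tz": 0,"rx": 0,"ry": 0,"rz": 0},{"tx": -1.97,"ty": 0.32,"tz": 0,"rx": 0,"ry": 0,"rz": 0},{"tx": -1.97,"ty": 0.32,"tz": 0,"rx": 0,"ry": 0,"rz": 0},{"tx": -1.97,"ty": 0.32,"tz": 0,"rx": 0,"ry": 0,"rz": 0}]'

```text
time: 10.05
tool_pos: [619.5, -122.4, 11.6]
tcp_rot: [-3.141, 0.004, 2.979]
contact_force: [5.9, -1.2, 5.4]
grip_width: 0.5
finger_force: 2.6
```

Run:
```python
from h import *
st();m=wsnap('w7')
# gold connector (left, image) centroid on face plane; compare w6
def gold(n):
    im=cv2.imread(f'pics/{n}.png');mm=pickle.load(open(n+'.pkl','rb'));h=cv2.cvtColor(im,cv2.COLOR_BGR2HSV)
    g=cv2.inRange(h,(15,110,120),(35,255,255));k,l,s,c=cv2.connectedComponentsWithStats(g)
    out=[]
    for i in range(1,k):
        if s[i,4]>=6 and c[i][1]<250:
            X=at(mm,*c[i],48.4)
            if 500<X[0]<660 and -160<X[1]<-80: out.append((s[i,4],c[i].round(1).tolist(),X[:2].round(1).tolist()))
    print(n,out)
for n in('w3','w6','w7'):gold(n)
```

```text
{'time': np.float64(10.05), 'tool_pos': array([ 619.505, -122.367,   11.635]), 'tcp_rot': array([-3.141,  0.004,  2.979]), 'contact_force': array([ 5.941, -1.174,  5.358]), 'moment': array([-0.088, -0.959,  0.008]), 'grip_width': np.float64(0.474), 'finger_force': np.float64(2.597)}
w3 [(np.int32(12), [246.0, 119.9], [556.8, -134.8]), (np.int32(14), [318.6, 119.5], [564.1, -89.1]), (np.int32(16), [252.5, 157.5], [581.1, -135.2]), (np.int32(16), [252.5, 163.5], [585.0, -136.0]), (np.int32(15), [257.9, 163.8], [585.7, -132.5]), (np.int32(15), [252.6, 169.6], [589.0, -136.7]), (np.int32(13), [258.2, 169.5], [589.5, -133.0]), (np.int32(15), [252.6, 175.4], [592.8, -137.4]), (np.int32(13), [258.4, 175.2], [593.3, -133.5]), (np.int32(14), [252.7, 181.5], [596.9, -138.1]), (np.int32(12), [253.0, 187.5], [601.0, -138.7]), (np.int32(12), [253.5, 193.0], [604.8, -139.0]), (np.int32(11), [258.4, 193.0], [605.3, -135.8]), (np.int32(14), [253.5, 198.7], [608.7, -139.8]), (np.int32(14), [258.5, 198.7], [609.3, -136.4]), (np.int32(14), [253.5, 204.3], [612.6, -140.5]), (np.int32(13), [258.6, 204.4]
[... 2359 characters left out ...]
1.6, -131.9]), (np.int32(27), [241.8, 201.0], [584.9, -135.9]), (np.int32(25), [249.0, 201.0], [585.5, -132.5]), (np.int32(25), [242.0, 209.0], [588.8, -136.5]), (np.int32(25), [249.0, 209.0], [589.4, -133.2]), (np.int32(24), [242.1, 216.9], [592.8, -137.3]), (np.int32(24), [249.2, 216.9], [593.3, -133.9]), (np.int32(22), [242.3, 224.6], [596.6, -138.0]), (np.int32(22), [249.7, 224.4], [597.1, -134.4]), (np.int32(25), [242.8, 232.1], [600.5, -138.5]), (np.int32(24), [249.9, 232.1], [601.0, -135.0]), (np.int32(23), [243.0, 239.8], [604.5, -139.2]), (np.int32(23), [250.0, 239.8], [605.0, -135.8]), (np.int32(20), [243.0, 247.5], [608.5, -140.0]), (np.int32(20), [250.0, 247.5], [609.1, -136.5])]
```

The pad pattern in w7 shows the board has not followed: its gold pads are still at (581,-135). Next I read the settled force.

Request:
carry_out --plan '[{"tx": 0,"ty": 0,"tz": 0,"rx": 0,"ry": 0,"rz": 0},{"tx": 0,"ty": 0,"tz": 0,"rx": 0,"ry": 0,"rz": 0}]'

```text
time: 10.3
tool_pos: [619.2, -122.3, 11.6]
tcp_rot: [-3.141, 0.003, 2.979]
contact_force: [4.3, -0.8, 6.0]
grip_width: 0.4
finger_force: 3.0
```

```bash
cat >> h.py <<'E'
def gold(n,lo=500,hi=660):
    im=cv2.imread(f'pics/{n}.png');mm=pickle.load(open(n+'.pkl','rb'));h=cv2.cvtColor(im,cv2.COLOR_BGR2HSV)
    g=cv2.inRange(h,(15,110,120),(35,255,255));k,l,s,c=cv2.connectedComponentsWithStats(g)
    out=[]
    for i in range(1,k):
        if s[i,4]>=6 and c[i][1]<250:
            X=at(mm,*c[i],48.4)
            if lo<X[0]<hi and -160<X[1]<-80: out.append(X[:2])
    out=np.array(out);i=np.argsort(out[:,0]);return out[i]
E
python3 - <<'E'
from h import *
st();m=wsnap('w8');print(gold('w8').round(1).tolist())
for _ in range(3): o=bot.get_obs();print(o['contact_force'].round(1),o['moment'].round(2))
snap('side','s8.png')
d=cv2.absdiff(cv2.imread('pics/s8.png'),cv2.imread('pics/s6.png')).max(2)[215:280,300:370];print(d.max(),(d>60).sum())
E
```

```text
{'time': np.float64(10.3), 'tool_pos': array([ 619.165, -122.311,   11.603]), 'tcp_rot': array([-3.141e+00,  3.000e-03,  2.979e+00]), 'contact_force': array([ 4.297, -0.839,  6.018]), 'moment': array([-0.044, -0.732,  0.032]), 'grip_width': np.float64(0.365), 'finger_force': np.float64(2.998)}
[[556.8, -132.5], [557.1, -135.3], [562.8, -92.7], [563.7, -89.4], [580.7, -135.4], [581.3, -131.8], [584.7, -135.9], [585.2, -132.5], [588.5, -136.5], [589.1, -133.2], [592.5, -137.3], [593.1, -133.9], [596.5, -137.9], [597.1, -134.3], [600.5, -138.4], [601.1, -135.0], [604.5, -139.2], [605.1, -135.8], [608.4, -139.9], [608.7, -136.5]]
[3.6 0.1 6.2] [-0.01 -0.67 -0.01]
[3.6 0.1 6.2] [-0.01 -0.67 -0.01]
[3.6 0.1 6.2] [-0.01 -0.67 -0.01]
109 91
```

Request:
carry_out --plan '[{"tx": 0,"ty": 0,"tz": -0.5,"rx": 0,"ry": 0,"rz": 0},{"tx": 0,"ty": 0,"tz": 0,"rx": 0,"ry": 0,"rz": 0},{"tx": 0,"ty": 0,"tz": 0,"rx": 0,"ry": 0,"rz": 0}]'

```text
time: 10.7
tool_pos: [619.2, -122.3, 11.3]
tcp_rot: [-3.141, 0.004, 2.979]
contact_force: [3.7, -0.2, 8.2]
grip_width: 0.1
finger_force: 3.7
```

Request:
carry_out --plan '[{"tx": -1.5,"ty": 0.24,"tz": 0,"rx": 0,"ry": 0,"rz": 0},{"tx": -1.5,"ty": 0.24,"tz": 0,"rx": 0,"ry": 0,"rz": 0}]'

```text
time: 10.9
tool_pos: [617.1, -122.0, 11.5]
tcp_rot: [-3.141, 0.006, 2.979]
contact_force: [5.3, -0.3, 6.5]
grip_width: 0.6
finger_force: 3.1
```

Request:
carry_out --plan '[{"tx": -1.5,"ty": 0.24,"tz": 0,"rx": 0,"ry": 0,"rz": 0},{"tx": -1.5,"ty": 0.24,"tz": 0,"rx": 0,"ry": 0,"rz": 0}]'

```text
time: 11.1
tool_pos: [614.1, -121.5, 11.5]
tcp_rot: [-3.141, 0.006, 2.979]
contact_force: [6.0, -0.6, 7.0]
grip_width: 0.3
finger_force: 3.1
```

Run:
```python
from h import *
st();m=wsnap('w9');print(gold('w9').round(1).tolist())
```

```text
{'time': np.float64(11.1), 'tool_pos': array([ 614.117, -121.495,   11.504]), 'tcp_rot': array([-3.141,  0.006,  2.979]), 'contact_force': array([ 5.96 , -0.573,  6.959]), 'moment': array([-0.064, -1.102,  0.003]), 'grip_width': np.float64(0.287), 'finger_force': np.float64(3.101)}
[[550.6, -135.5], [552.8, -134.0], [575.6, -134.4], [576.3, -131.0], [579.7, -135.1], [580.2, -131.6], [583.5, -135.7], [584.1, -132.3], [587.6, -136.4], [588.0, -133.0], [591.4, -137.0], [592.0, -133.6], [595.4, -137.6], [596.0, -134.2], [599.5, -138.4], [600.1, -135.0], [603.2, -138.9], [603.6, -135.5]]
```

The board now follows one to one: 5 mm of board travel for 5 mm of tip travel at about 7 N. Continuing.

Request:
carry_out --plan '[{"tx": -1.5,"ty": 0.24,"tz": 0,"rx": 0,"ry": 0,"rz": 0},{"tx": -1.5,"ty": 0.24,"tz": 0,"rx": 0,"ry": 0,"rz": 0},{"tx": -1.5,"ty": 0.24,"tz": 0,"rx": 0,"ry": 0,"rz": 0},{"tx": -1.5,"ty": 0.24,"tz": 0,"rx": 0,"ry": 0,"rz": 0}]'

```text
time: 11.55
tool_pos: [608.2, -120.5, 11.5]
tcp_rot: [-3.141, 0.006, 2.979]
contact_force: [6.3, -0.2, 5.6]
grip_width: 0.4
finger_force: 3.1
```

Request:
carry_out --plan '[{"tx": -1.5,"ty": 0.24,"tz": 0,"rx": 0,"ry": 0,"rz": 0},{"tx": -1.5,"ty": 0.24,"tz": 0,"rx": 0,"ry": 0,"rz": 0},{"tx": -1.5,"ty": 0.24,"tz": 0,"rx": 0,"ry": 0,"rz": 0},{"tx": -1.5,"ty": 0.24,"tz": 0,"rx": 0,"ry": 0,"rz": 0}]'

```text
time: 11.95
tool_pos: [602.2, -119.6, 11.5]
tcp_rot: [-3.141, 0.006, 2.979]
contact_force: [6.4, -0.1, 5.7]
grip_width: 0.7
finger_force: 3.1
```

Run:
```python
from h import *
st();m=wsnap('w10');print(gold('w10').round(1).tolist())
```

```text
{'time': np.float64(11.95), 'tool_pos': array([ 602.19 , -119.556,   11.499]), 'tcp_rot': array([-3.141,  0.006,  2.979]), 'contact_force': array([ 6.354, -0.09 ,  5.744]), 'moment': array([ 0.006, -1.119,  0.036]), 'grip_width': np.float64(0.657), 'finger_force': np.float64(3.108)}
[[538.7, -132.9], [540.9, -132.1], [563.8, -132.4], [564.4, -129.1], [567.7, -133.1], [568.3, -129.7], [571.5, -133.8], [572.2, -130.3], [575.6, -134.4], [576.1, -131.0], [579.4, -135.0], [580.0, -131.7], [583.4, -135.6], [584.0, -132.3], [587.6, -136.4], [588.1, -133.0], [591.3, -137.0], [591.6, -133.5]]
```

Request:
carry_out --plan '[{"tx": -1.5,"ty": 0.24,"tz": 0,"rx": 0,"ry": 0,"rz": 0},{"tx": -1.5,"ty": 0.24,"tz": 0,"rx": 0,"ry": 0,"rz": 0},{"tx": -1.5,"ty": 0.24,"tz": 0,"rx": 0,"ry": 0,"rz": 0},{"tx": -1.5,"ty": 0.24,"tz": 0,"rx": 0,"ry": 0,"rz": 0},{"tx": -1.5,"ty": 0.24,"tz": 0,"rx": 0,"ry": 0,"rz": 0},{"tx": -1.5,"ty": 0.24,"tz": 0,"rx": 0,"ry": 0,"rz": 0},{"tx": -1.5,"ty": 0.24,"tz": 0,"rx": 0,"ry": 0,"rz": 0}]'

```text
time: 12.7
tool_pos: [591.8, -117.9, 11.5]
tcp_rot: [-3.141, 0.006, 2.979]
contact_force: [5.8, -0.3, 7.0]
grip_width: 0.3
finger_force: 3.1
```

Request:
carry_out --plan '[{"tx": -1.5,"ty": 0.24,"tz": 0,"rx": 0,"ry": 0,"rz": 0},{"tx": -1.5,"ty": 0.24,"tz": 0,"rx": 0,"ry": 0,"rz": 0},{"tx": -1.5,"ty": 0.24,"tz": 0,"rx": 0,"ry": 0,"rz": 0},{"tx": -1.5,"ty": 0.24,"tz": 0,"rx": 0,"ry": 0,"rz": 0},{"tx": -1.5,"ty": 0.24,"tz": 0,"rx": 0,"ry": 0,"rz": 0},{"tx": -1.5,"ty": 0.24,"tz": 0,"rx": 0,"ry": 0,"rz": 0},{"tx": -1.5,"ty": 0.24,"tz": 0,"rx": 0,"ry": 0,"rz": 0}]'

```text
time: 13.4
tool_pos: [581.3, -116.2, 11.5]
tcp_rot: [-3.141, 0.006, 2.979]
contact_force: [7.1, -0.1, 5.3]
grip_width: 0.5
finger_force: 3.1
```

Run:
```python
from h import *
st();m=wsnap('w11');print(gold('w11').round(1).tolist())
```

```text
{'time': np.float64(13.4), 'tool_pos': array([ 581.309, -116.157,   11.469]), 'tcp_rot': array([-3.141,  0.006,  2.979]), 'contact_force': array([ 7.081, -0.124,  5.286]), 'moment': array([ 0.04 , -1.145, -0.035]), 'grip_width': np.float64(0.49), 'finger_force': np.float64(3.114)}
[[517.8, -129.5], [520.0, -128.7], [542.9, -129.1], [543.5, -125.7], [546.8, -129.7], [547.5, -126.2], [550.9, -130.4], [551.4, -126.9], [554.6, -131.1], [555.3, -127.6], [558.6, -131.7], [559.2, -128.3], [562.5, -132.2], [563.1, -128.9], [566.7, -133.0], [567.2, -129.6], [570.5, -133.5], [570.8, -130.2]]
```

The board has moved 38 mm, so its front edge is about 34 mm past the sill. Lifting off, moving in front of the sill and opening.

Request:
carry_out --plan '[{"tx": 1,"ty": -0.16,"tz": 0.6,"rx": 0,"ry": 0,"rz": 0},{"tx": 0,"ty": 0,"tz": 3,"rx": 0,"ry": 0,"rz": 0},{"tx": 0,"ty": 0,"tz": 10,"rx": 0,"ry": 0,"rz": 0},{"tx": 0,"ty": 0,"tz": 20,"rx": 0,"ry": 0,"rz": 0},{"tx": -22,"ty": 3.4,"tz": 10,"rx": 0,"ry": 0,"rz": 0},{"tx": -22,"ty": 3,"tz": 0,"rx": 0,"ry": 0,"rz": 0},{"tx": 0,"ty": 0,"tz": 0,"rx": 0,"ry": 0,"rz": 0},{"tx": 0,"ty": 0,"tz": 0,"rx": 0,"ry": 0,"rz": 0},{"tx": 0,"ty": 0,"tz": 0,"rx": 0,"ry": 0,"rz": 0}]'

```text
time: 14.35
tool_pos: [536.4, -109.6, 53.8]
tcp_rot: [3.142, 0.0, 2.979]
contact_force: [0.4, 0.0, -0.5]
grip_width: 0.5
finger_force: 0.0
```

Request:
carry_out --plan '[{"tx": 0,"ty": 0,"tz": 0,"rx": 0,"ry": 0,"rz": 0},{"tx": 0,"ty": 0,"tz": 0,"rx": 0,"ry": 0,"rz": 0},{"tx": 0,"ty": 0,"tz": 0,"rx": 0,"ry": 0,"rz": 0},{"tx": 0,"ty": 0,"tz": 0,"rx": 0,"ry": 0,"rz": 0},{"tx": 0,"ty": 0,"tz": 0,"rx": 0,"ry": 0,"rz": 0},{"tx": 0,"ty": 0,"tz": 0,"rx": 0,"ry": 0,"rz": 0}]' --gripper 0

```text
time: 14.95
tool_pos: [535.8, -109.4, 53.7]
tcp_rot: [3.141, 0.0, 2.979]
contact_force: [-0.7, -0.6, 0.3]
grip_width: 44.1
finger_force: 0.0
```

Run:
```python
from h import *
o=st();m=wsnap('w12')
im=cv2.imread('pics/w12.png');h=cv2.cvtColor(im,cv2.COLOR_BGR2HSV)
green=cv2.inRange(h,(40,90,20),(90,255,255))
# board mask rows: report left/right runs
for r in range(60,250,12):
    x=np.where(green[r,180:400])[0]+180
    if len(x)>20: print(r,x.min(),x.max(),len(x),at(m,x.min(),r,48.4)[:2].round(1),at(m,x.max(),r,48.4)[:2].round(1))
print(proj(m,o['tool_pos']),[proj(m,[X,Y,48.4]).round(0).tolist() for X,Y in((562.1,-113.2),(537.4,-109.2),(517.7,-105.9))])
```

```text
{'time': np.float64(14.95), 'tool_pos': array([ 535.821, -109.409,   53.722]), 'tcp_rot': array([3.141, 0.   , 2.979]), 'contact_force': array([-0.655, -0.552,  0.335]), 'moment': array([ 0.069,  0.013, -0.017]), 'grip_width': np.float64(44.145), 'finger_force': np.float64(0.0)}
204 236 327 92 [ 513.2 -133.7] [522.2 -79.4]
216 236 326 75 [ 520.7 -135.3] [529.6 -81. ]
228 237 326 79 [ 528.4 -136.2] [537.3 -82. ]
240 238 325 65 [ 536.3 -137.2] [545.1 -83.6]
[281.7500194  235.59694375] [[283.0, 271.0], [283.0, 235.0], [283.0, 204.0]]
```

Request:
carry_out --plan '[{"tx": 0,"ty": 0,"tz": 0,"rx": 0,"ry": 0,"rz": 0},{"tx": 0,"ty": 0,"tz": 0,"rx": 0,"ry": 0,"rz": 0},{"tx": 0,"ty": 0,"tz": 0,"rx": 0,"ry": 0,"rz": 0},{"tx": 0,"ty": 0,"tz": 0,"rx": 0,"ry": 0,"rz": 0},{"tx": 0,"ty": 0,"tz": 0,"rx": 0,"ry": 0,"rz": 0},{"tx": 0,"ty": 0,"tz": 0,"rx": 0,"ry": 0,"rz": 0}]'

```text
time: 15.6
tool_pos: [535.8, -109.4, 53.7]
tcp_rot: [3.141, 0.0, 2.979]
contact_force: [-0.3, 0.3, 0.1]
grip_width: 91.1
finger_force: 0.0
```

Run:
```python
from h import *
o=st();m=wsnap('w13')
im=cv2.imread('pics/w13.png');h=cv2.cvtColor(im,cv2.COLOR_BGR2HSV).astype(int)
im1=cv2.imread('pics/w1.png')
# finger is the difference-invariant region: pixels equal in w1, w2, w13 (all fully open)
w2=cv2.imread('pics/w2.png')
same=(np.abs(im.astype(int)-im1).max(2)<40)&(np.abs(im.astype(int)-w2).max(2)<40)&(np.abs(im1.astype(int)-w2).max(2)<40)
same=cv2.medianBlur(same.astype(np.uint8)*255,3)>0
for r in range(240,284,3):
    L=np.where(same[r,100:281])[0]+100;R=np.where(same[r,283:470])[0]+283
    print(r,L.max() if len(L) else None,R.min() if len(R) else None,end=' | ')
    row=h[r,200:360];g=(row[:,0]>40)&(row[:,0]<90)&(row[:,1]>90);x=np.where(g)[0]+200
    print((x.min(),x.max()) if len(x) else None)
```

```text
{'time': np.float64(15.6), 'tool_pos': array([ 535.811, -109.362,   53.74 ]), 'tcp_rot': array([3.141, 0.   , 2.979]), 'contact_force': array([-0.348,  0.273,  0.14 ]), 'moment': array([0.041, 0.017, 0.023]), 'grip_width': np.float64(91.128), 'finger_force': np.float64(0.0)}
240 None 439 | (np.int64(238), np.int64(325))
243 None None | (np.int64(238), np.int64(325))
246 188 378 | (np.int64(238), np.int64(325))
249 188 378 | (np.int64(238), np.int64(325))
252 189 354 | (np.int64(238), np.int64(325))
255 189 349 | (np.int64(238), np.int64(325))
258 189 350 | (np.int64(239), np.int64(325))
261 189 350 | (np.int64(238), np.int64(324))
264 190 376 | (np.int64(245), np.int64(322))
267 190 374 | (np.int64(246), np.int64(322))
270 190 374 | (np.int64(246), np.int64(322))
273 190 374 | (np.int64(246), np.int64(322))
276 191 373 | (np.int64(203), np.int64(321))
279 190 374 | (np.int64(220), np.int64(321))
282 188 376 | (np.int64(246), np.int64(321))
```

Numeric check on w13: finger mid column is about 282.7 and board mid column about 281.5, so I shift 0.7 mm towards the right-hand cheek. Then descend astride the free end to a tip height of about 33 mm.

Request:
carry_out --plan '[{"tx": 0.5,"ty": -0.7,"tz": -12,"rx": 0,"ry": 0,"rz": 0},{"tx": 0,"ty": 0,"tz": -12,"rx": 0,"ry": 0,"rz": 0},{"tx": 0,"ty": 0,"tz": -12,"rx": 0,"ry": 0,"rz": 0},{"tx": 0,"ty": 0,"tz": -9,"rx": 0,"ry": 0,"rz": 0},{"tx": 0,"ty": 0,"tz": 0,"rx": 0,"ry": 0,"rz": 0},{"tx": 0,"ty": 0,"tz": 0,"rx": 0,"ry": 0,"rz": 0}]'

```text
time: 16.25
tool_pos: [536.2, -110.1, 8.4]
tcp_rot: [3.141, -0.001, 2.979]
contact_force: [0.0, -0.7, 1.2]
grip_width: 91.9
finger_force: 0.0
```

Request:
carry_out --plan '[{"tx": 0,"ty": 0,"tz": -4,"rx": 0,"ry": 0,"rz": 0},{"tx": 0,"ty": 0,"tz": -4,"rx": 0,"ry": 0,"rz": 0},{"tx": 0,"ty": 0,"tz": -4,"rx": 0,"ry": 0,"rz": 0},{"tx": 0,"ty": 0,"tz": 0,"rx": 0,"ry": 0,"rz": 0},{"tx": 0,"ty": 0,"tz": 0,"rx": 0,"ry": 0,"rz": 0}]'

```text
time: 16.75
tool_pos: [536.3, -110.1, -3.3]
tcp_rot: [3.141, -0.0, 2.979]
contact_force: [-0.1, -0.5, -0.2]
grip_width: 91.8
finger_force: 0.0
```

Run:
```python
from h import *
o=st();m=wsnap('w14');im=cv2.imread('pics/w14.png');h=cv2.cvtColor(im,cv2.COLOR_BGR2HSV).astype(int)
for r in range(200,284,6):
    row=h[r,170:400];g=(row[:,0]>40)&(row[:,0]<90)&(row[:,1]>90);x=np.where(g)[0]+170
    print(r,(x.min(),x.max(),len(x)) if len(x) else None)
```

```text
{'time': np.float64(16.75), 'tool_pos': array([ 536.28 , -110.074,   -3.332]), 'tcp_rot': array([ 3.141, -0.   ,  2.979]), 'contact_force': array([-0.107, -0.469, -0.198]), 'moment': array([ 0.03 ,  0.034, -0.001]), 'grip_width': np.float64(91.79), 'finger_force': np.float64(0.0)}
200 None
206 None
212 None
218 None
224 None
230 None
236 (np.int64(220), np.int64(344), 125)
242 (np.int64(220), np.int64(344), 98)
248 (np.int64(220), np.int64(344), 93)
254 (np.int64(221), np.int64(343), 111)
260 (np.int64(222), np.int64(343), 108)
266 (np.int64(222), np.int64(360), 108)
272 (np.int64(222), np.int64(342), 116)
278 (np.int64(223), np.int64(342), 106)
```

Request:
carry_out --plan '[{"tx": 0,"ty": 0,"tz": 0,"rx": 0,"ry": 0,"rz": 0},{"tx": 0,"ty": 0,"tz": 0,"rx": 0,"ry": 0,"rz": 0},{"tx": 0,"ty": 0,"tz": 0,"rx": 0,"ry": 0,"rz": 0},{"tx": 0,"ty": 0,"tz": 0,"rx": 0,"ry": 0,"rz": 0},{"tx": 0,"ty": 0,"tz": 0,"rx": 0,"ry": 0,"rz": 0},{"tx": 0,"ty": 0,"tz": 0,"rx": 0,"ry": 0,"rz": 0},{"tx": 0,"ty": 0,"tz": 0,"rx": 0,"ry": 0,"rz": 0}]' --gripper 0.45

```text
time: 17.5
tool_pos: [536.3, -110.2, -3.3]
tcp_rot: [3.142, 0.0, 2.979]
contact_force: [0.6, -0.5, 0.2]
grip_width: 54.6
finger_force: 30.0
```

Run:
```python
from h import *
o=st();m=wsnap('w15');im=cv2.imread('pics/w15.png');h=cv2.cvtColor(im,cv2.COLOR_BGR2HSV).astype(int)
for r in range(224,284,4):
    row=h[r,170:400];g=(row[:,0]>40)&(row[:,0]<90)&(row[:,1]>90);x=np.where(g)[0]+170
    print(r,(x.min(),x.max(),len(x)) if len(x) else None)
```

```text
{'time': np.float64(17.5), 'tool_pos': array([ 536.304, -110.161,   -3.256]), 'tcp_rot': array([3.142, 0.   , 2.979]), 'contact_force': array([ 0.631, -0.487,  0.235]), 'moment': array([-0.108,  0.069, -0.085]), 'grip_width': np.float64(54.629), 'finger_force': np.float64(30.002)}
224 None
228 None
232 None
236 (np.int64(221), np.int64(345), 125)
240 (np.int64(221), np.int64(345), 108)
244 (np.int64(222), np.int64(344), 92)
248 (np.int64(222), np.int64(344), 92)
252 (np.int64(221), np.int64(344), 82)
256 (np.int64(222), np.int64(344), 119)
260 (np.int64(223), np.int64(343), 108)
264 (np.int64(223), np.int64(342), 115)
268 (np.int64(223), np.int64(342), 106)
272 (np.int64(224), np.int64(342), 115)
276 (np.int64(224), np.int64(342), 105)
280 (np.int64(224), np.int64(342), 115)
```

Gripped: 54.6 mm opening, 30 N. Drawing it out level.

Request:
carry_out --plan '[{"tx": -2,"ty": 0.32,"tz": 0,"rx": 0,"ry": 0,"rz": 0},{"tx": -4,"ty": 0.65,"tz": 0,"rx": 0,"ry": 0,"rz": 0},{"tx": -5,"ty": 0.82,"tz": 0,"rx": 0,"ry": 0,"rz": 0},{"tx": -5,"ty": 0.82,"tz": 0,"rx": 0,"ry": 0,"rz": 0}]'

```text
time: 17.95
tool_pos: [520.0, -107.5, -3.2]
tcp_rot: [3.142, 0.0, 2.979]
contact_force: [2.0, -0.7, -0.3]
grip_width: 54.8
finger_force: 30.0
```

Run:
```python
from h import *
o=st();m=wsnap('w16');im=cv2.imread('pics/w16.png');h=cv2.cvtColor(im,cv2.COLOR_BGR2HSV).astype(int)
for r in range(228,284,6):
    row=h[r,170:400];g=(row[:,0]>40)&(row[:,0]<90)&(row[:,1]>90);x=np.where(g)[0]+170
    print(r,(x.min(),x.max(),len(x)) if len(x) else None)
```

```text
{'time': np.float64(17.95), 'tool_pos': array([ 519.954, -107.476,   -3.179]), 'tcp_rot': array([3.142, 0.   , 2.979]), 'contact_force': array([ 2.017, -0.653, -0.275]), 'moment': array([-0.148, -0.295, -0.041]), 'grip_width': np.float64(54.806), 'finger_force': np.float64(30.002)}
228 None
234 None
240 (np.int64(221), np.int64(345), 108)
246 (np.int64(222), np.int64(344), 91)
252 (np.int64(221), np.int64(345), 77)
258 (np.int64(223), np.int64(343), 108)
264 (np.int64(223), np.int64(342), 115)
270 (np.int64(224), np.int64(342), 109)
276 (np.int64(224), np.int64(342), 105)
282 (np.int64(224), np.int64(341), 113)
```

Board follows rigidly. Draw out the rest, then lift.

Request:
carry_out --plan '[{"tx": -5,"ty": 0.82,"tz": 0,"rx": 0,"ry": 0,"rz": 0},{"tx": -5,"ty": 0.82,"tz": 0,"rx": 0,"ry": 0,"rz": 0},{"tx": -5,"ty": 0.82,"tz": 0,"rx": 0,"ry": 0,"rz": 0},{"tx": -5,"ty": 0.82,"tz": 0,"rx": 0,"ry": 0,"rz": 0},{"tx": -5,"ty": 0.82,"tz": 0,"rx": 0,"ry": 0,"rz": 0},{"tx": -5,"ty": 0.82,"tz": 0,"rx": 0,"ry": 0,"rz": 0},{"tx": -5,"ty": 0.82,"tz": 0,"rx": 0,"ry": 0,"rz": 0},{"tx": -5,"ty": 0.82,"tz": 0,"rx": 0,"ry": 0,"rz": 0},{"tx": -5,"ty": 0.82,"tz": 0,"rx": 0,"ry": 0,"rz": 0},{"tx": -5,"ty": 0.82,"tz": 0,"rx": 0,"ry": 0,"rz": 0},{"tx": -5,"ty": 0.82,"tz": 0,"rx": 0,"ry": 0,"rz": 0},{"tx": -5,"ty": 0.82,"tz": 0,"rx": 0,"ry": 0,"rz": 0}]'

```text
time: 19.2
tool_pos: [459.9, -97.6, -3.2]
tcp_rot: [3.142, 0.0, 2.979]
contact_force: [0.5, -0.1, -0.7]
grip_width: 54.5
finger_force: 30.0
```

Request:
carry_out --plan '[{"tx": 0,"ty": 0,"tz": 2,"rx": 0,"ry": 0,"rz": 0},{"tx": 0,"ty": 0,"tz": 5,"rx": 0,"ry": 0,"rz": 0},{"tx": 0,"ty": 0,"tz": 10,"rx": 0,"ry": 0,"rz": 0},{"tx": 0,"ty": 0,"tz": 15,"rx": 0,"ry": 0,"rz": 0},{"tx": 0,"ty": 0,"tz": 20,"rx": 0,"ry": 0,"rz": 0},{"tx": 0,"ty": 0,"tz": 15,"rx": 0,"ry": 0,"rz": 0},{"tx": 0,"ty": 0,"tz": 5,"rx": 0,"ry": 0,"rz": 0},{"tx": 0,"ty": 0,"tz": 0,"rx": 0,"ry": 0,"rz": 0}]'

```text
time: 20.0
tool_pos: [461.0, -97.9, 69.7]
tcp_rot: [-3.141, 0.002, 2.979]
contact_force: [-0.2, -0.2, -0.9]
grip_width: 54.9
finger_force: 30.0
```

Run:
```python
from h import *
o=st();m=wsnap('w17');snap('side','s17.png')
im=cv2.imread('pics/w17.png');h=cv2.cvtColor(im,cv2.COLOR_BGR2HSV).astype(int)
for r in range(228,290,6):
    row=h[r,170:400];g=(row[:,0]>40)&(row[:,0]<90)&(row[:,1]>90);x=np.where(g)[0]+170
    print(r,(x.min(),x.max(),len(x)) if len(x) else None)
```

```text
{'time': np.float64(20.0), 'tool_pos': array([461.   , -97.869,  69.725]), 'tcp_rot': array([-3.141e+00,  2.000e-03,  2.979e+00]), 'contact_force': array([-0.216, -0.225, -0.941]), 'moment': array([0.014, 0.027, 0.012]), 'grip_width': np.float64(54.863), 'finger_force': np.float64(30.0)}
228 (np.int64(376), np.int64(378), 2)
234 None
240 (np.int64(221), np.int64(345), 110)
246 (np.int64(222), np.int64(344), 91)
252 (np.int64(221), np.int64(344), 85)
258 (np.int64(223), np.int64(343), 108)
264 (np.int64(223), np.int64(342), 115)
270 (np.int64(224), np.int64(342), 110)
276 (np.int64(224), np.int64(342), 105)
282 (np.int64(224), np.int64(341), 114)
288 None
```

The board is out, level, and still held the same way in the wrist image. Carrying it beyond the nest at a safe height for a closer measurement.

Request:
carry_out --plan '[{"tx": 0,"ty": 0,"tz": 20,"rx": 0,"ry": 0,"rz": 0},{"tx": 10,"ty": 14,"tz": 25,"rx": 0,"ry": 0,"rz": 0},{"tx": 18,"ty": 24,"tz": 5,"rx": 0,"ry": 0,"rz": 0.043},{"tx": 22,"ty": 28,"tz": 0,"rx": 0,"ry": 0,"rz": 0.043},{"tx": 22,"ty": 28,"tz": 0,"rx": 0,"ry": 0,"rz": 0.043},{"tx": 22,"ty": 28,"tz": 0,"rx": 0,"ry": 0,"rz": 0.043},{"tx": 22,"ty": 28,"tz": 0,"rx": 0,"ry": 0,"rz": 0.043},{"tx": 22,"ty": 28,"tz": 0,"rx": 0,"ry": 0,"rz": 0.043},{"tx": 22,"ty": 26,"tz": 0,"rx": 0,"ry": 0,"rz": 0.041},{"tx": 19,"ty": 22,"tz": 0,"rx": 0,"ry": 0,"rz": 0.041},{"tx": 0,"ty": 0,"tz": 0,"rx": 0,"ry": 0,"rz": 0},{"tx": 0,"ty": 0,"tz": 0,"rx": 0,"ry": 0,"rz": 0}]'

```text
time: 21.3
tool_pos: [638.5, 128.5, 117.0]
tcp_rot: [3.142, -0.003, -2.964]
contact_force: [-0.6, -0.4, -0.5]
grip_width: 54.8
finger_force: 30.0
```

Run:
```python
from h import *
o=st();m=wsnap('w18');T=o['tool_pos']
c=np.array([586.8,118.2]);a=.178;u=np.array([np.cos(a),np.sin(a)]);v=np.array([-u[1],u[0]])
for n,x,y,z in(('bedL',-45,21,30),('bedR',-45,-21,30),('baseFL',-65,52,10),('baseFR',-65,-52,10),('baseRR',65,-52,10),('baseRL',65,52,10),('clawL',32.5,18,39),('clawR',32.5,-18,39),('slotL',-7,21,30)):
    print(n,proj(m,[*(c+x*u+y*v),z]).round(1))
im=cv2.imread('pics/w18.png');h=cv2.cvtColor(im,cv2.COLOR_BGR2HSV)
# coarse ascii map
for r in range(0,290,10):
    s=''
    for x in range(140,440,5):
        H,S,V=h[r,x]; s+= 'G' if 40<H<90 and S>90 else 'B' if (H<20 or H>170) and S>70 and V>40 else '#' if V<75 else 'W' if V>170 else '.'
    print(f'{r:3d}',s)
```

```text
{'time': np.float64(21.3), 'tool_pos': array([638.507, 128.518, 117.036]), 'tcp_rot': array([ 3.142e+00, -3.000e-03, -2.964e+00]), 'contact_force': array([-0.575, -0.367, -0.461]), 'moment': array([ 0.032,  0.052, -0.032]), 'grip_width': np.float64(54.778), 'finger_force': np.float64(29.999)}
bedL [307.7  76. ]
bedR [253.2  76. ]
baseFL [344.7  51.9]
baseFR [216.4  51.9]
baseRR [224.  206.1]
baseRL [337.7 206. ]
clawL [302.9 177.2]
clawR [258.3 177.2]
slotL [306.8 126.5]
  0 ..##.##G..........##.........................#........WWWWWW
 10 ..#..##....#...#..G......#.......#..##...................WWW
 20 ..####....................#.................................
 30 ..#####...............#..#....#.#...........#.#.............
 40 ..#####.....#........G.########.#...........................
 50 ####.###..............#####.................................
 60 ##..####.......#BBBBBBBBBBBBBBBBBBBBBBBBB...................
 70 ###.###.##......BWWBBBBBBBBBBBBBBBBBBBBBB...................
 80 ####W######.....BBBBBBB...........BBBBBBB....WWWW......W....
 90 ######G#####...GBBBBBBB..W.....W..B
[... 560 characters left out ...]
######.BB.WW#WWW.....#WWW.WWBB..WW.WWWWWWWWWWWWWWW
190 ...........######BBBWW.WWW......WWW.WWBB.....W.W.WWWWWWWWWWW
200 ............#####BB.B.WW#WWWWWWWWWWWBBWB..............WW..W.
210 ............#######.##.##...................#...............
220 .........W...#.#.#..........WWWWWW........###...............
230 W..............#.......#....WWWWW.........G...##............
240 WW..........W....G.WGGGGGGGGGGGGGGGGGGW.GG..#..#............
250 WWWW.......WWWWW.GWBWGGGGGGGGGWWWG..G..WG.WWWWW.............
260 ########.WWWWWWW#GGGGGGGGGGGGGGWGGWGGGGGG#WWWWWWW.##########
270 ######W#WWWWWWW##GGGGGGGGGGGGGGWGG.GGGGGG##WWWWWWW#W.#######
280 #####W..WWWWWW###GGGGGGGGGGGGGGGGGGGGGGGG###WWWWWWWWWB######
```

Run:
```python
from h import *
m=pickle.load(open('w18.pkl','rb'));im=cv2.imread('pics/w18.png');h=cv2.cvtColor(im,cv2.COLOR_BGR2HSV).astype(int)
B=((h[...,0]<20)|(h[...,0]>170))&(h[...,1]>70)&(h[...,2]>40)
G=cv2.cvtColor(im,cv2.COLOR_BGR2GRAY).astype(int)
F=lambda p:np.array(p)
def line(P,horizontal):
    P=np.array(P,float);vx,vy,x0,y0=cv2.fitLine(P.astype(np.float32),cv2.DIST_HUBER,0,.01,.01).ravel();return vx,vy,x0,y0
# base left/right edges rows 80-125
bl,br,il,ir=[],[],[],[]
for r in range(80,126,3):
    x=np.where(B[r,200:360])[0]+200; bl.append((x.min()-.5,r));br.append((x.max()+.5,r))
    L=x[x<275];R=x[x>285];il.append((L.max()+.5,r));ir.append((R.min()-.5,r))
bf,bd=[],[]
for c in range(225,345,6):
    y=np.where(B[40:100,c])[0]+40; bf.append((c,y.min()-.5))
for c in range(258,306,4):
    y=np.where(B[55:100,c])[0]+55; bd.append((c,y.max()+.5))
ang=lambda d:np.degrees(np.arctan2(d[1],d[0]))
def W(P,z): return np.array([at(m,*p,z)[:2] for p in P])
def fit(P):
    vx,vy,x,y=cv2.fitLine(P.astype(np.float32),cv2.DIST_HUBER,0,.01,.01).ravel();return np.array([x,y]),np.array([vx,vy])
for n,P,z in(('baseL',bl,10),('baseR',br,10),('bedL',il,30),('bedR',ir,30)):
    p,d=fit(W(P,z));d*=np.sign(d[0]);print(n,p.round(1),ang(d).round(2), P[0],P[-1])
for n,P,z in(('basefront',bf,10),('bedfront',bd,30)):
    p,d=fit(W(P,z));d*=np.sign(d[1]);print(n,p.round(1),(ang(d)-90).round(2),P[0],P[-1])
for c in(256,260,264,298,302,306): print('claw col',c,G[168:206,c].tolist())
for r in(140,150,160): print('rail row',r,G[r,224:250].tolist(),G[r,310:340].tolist())
```

```text
baseL [571.6  62.5] 10.72 (np.float64(217.5), 80) (np.float64(220.5), 125)
baseR [551.4 164.1] 10.53 (np.float64(342.5), 80) (np.float64(340.5), 125)
bedL [563.   92.2] 10.28 (np.float64(252.5), 80) (np.float64(253.5), 125)
bedR [557.5 133.6] 12.55 (np.float64(306.5), 80) (np.float64(324.5), 125)
basefront [528.2  99.4] 10.79 (225, np.float64(57.5)) (339, np.float64(56.5))
bedfront [542.2 109.8] 10.17 (258, np.float64(75.5)) (302, np.float64(75.5))
claw col 256 [84, 77, 80, 82, 79, 83, 81, 79, 30, 255, 255, 254, 250, 249, 250, 219, 255, 246, 242, 241, 242, 242, 242, 242, 242, 241, 241, 242, 243, 236, 232, 243, 240, 235, 241, 246, 255, 118]
claw col 260 [87, 85, 87, 89, 84, 83, 89, 85, 47, 255, 255, 254, 248, 248, 251, 191, 255, 248, 241, 242, 243, 242, 242, 242, 241, 242, 242, 244, 213, 244, 200, 126, 54, 216, 237, 247, 255, 114]
claw col 264 [83, 77, 56, 73, 81, 88, 84, 65, 35, 255, 255, 255, 250, 250, 254, 197, 255, 255, 250, 241, 243, 243, 241, 242, 242, 240, 241, 242, 240, 241, 241, 243, 241, 242, 240, 244, 246, 126]
claw col 298 [75, 71, 73, 75, 81, 82, 81, 75, 85, 255, 255, 253
[... 662 characters left out ...]
, 87, 83, 73, 148, 165, 153, 205, 255, 255, 255, 255, 255, 255, 254, 255, 255, 255, 255, 167, 181, 182, 182, 183, 183, 182, 187, 186, 193, 165]
rail row 150 [105, 101, 102, 102, 101, 104, 86, 78, 71, 52, 248, 255, 252, 227, 212, 212, 215, 217, 215, 247, 193, 87, 62, 68, 67, 67] [86, 84, 83, 87, 83, 76, 53, 255, 255, 255, 255, 255, 255, 255, 255, 255, 255, 255, 213, 178, 180, 186, 188, 186, 186, 187, 187, 188, 200, 140]
rail row 160 [105, 101, 105, 105, 88, 75, 75, 79, 75, 71, 126, 228, 228, 219, 213, 216, 212, 216, 210, 242, 227, 117, 53, 64, 62, 85] [85, 82, 80, 80, 78, 70, 65, 255, 255, 255, 255, 255, 255, 255, 255, 255, 255, 255, 166, 182, 181, 184, 184, 186, 187, 187, 188, 190, 191, 126]
```

Run:
```python
from h import *
from scipy.spatial.transform import Rotation as Ro
a=np.radians(10.5);un=np.array([np.cos(a),np.sin(a)]);vn=np.array([-un[1],un[0]])
for n,T,yaw in(('w17',[461.0,-97.87,69.73],2.979),('w18',[638.507,128.518,117.036],-2.964)):
    m=pickle.load(open(n+'.pkl','rb'));im=cv2.imread(f'pics/{n}.png');h=cv2.cvtColor(im,cv2.COLOR_BGR2HSV).astype(int)
    g=(h[...,0]>40)&(h[...,0]<92)&(h[...,1]>90);z=T[2]+51.7
    f=-np.array([np.cos(yaw),np.sin(yaw)]);l=np.array([-f[1],f[0]]) # forward(board +x), left
    loc=lambda p:np.array([(at(m,*p,z)[:2]-T[:2])@f,(at(m,*p,z)[:2]-T[:2])@l])
    fr=[];
    for c in range(232,336,4):
        y=np.where(g[228:260,c])[0]+228
        if len(y): fr.append(loc((c,y.min()-.5)))
    fr=np.array(fr);k=np.polyfit(fr[:,1],fr[:,0],1);print(n,'front',np.median(fr[:,0]).round(2),'slope',k.round(3))
    L,R=[],[]
    for r in range(242,284,2):
        x=np.where(g[r,205:360])[0]+205
        if len(x)>50: L.append(loc((x.min()-.5,r)));R.append(loc((x.max()+.5,r)))
    L,R=np.array(L),np.array(R)
    for nn,P in(('R(imgL)',L),('L(imgR)',R)): print(nn,np.median(P[:,1]).round(2),np.polyfit(P[:,0],P[:,1],1).round(3))
m=pickle.load(open('w18.pkl','rb'))
for r in(145,155,165):
  for cl,cr in((244.5,316.5),): 
    for z in(30,39): print('rails',r,z,[(at(m,c,r,z)[:2]@vn).round(1) for c in(cl,cr)])
```

```text
w17 front -20.56 slope [ 1.5000e-02 -2.0378e+01]
R(imgL) -26.87 [ 2.5000e-02 -2.6763e+01]
L(imgR) 28.15 [-2.1000e-02  2.7986e+01]
w18 front -20.01 slope [ 7.0000e-03 -1.9873e+01]
R(imgL) -26.79 [ 2.1000e-02 -2.6715e+01]
L(imgR) 28.25 [-0.1   27.886]
rails 145 30 [np.float64(-20.1), np.float64(38.4)]
rails 145 39 [np.float64(-19.1), np.float64(37.5)]
rails 155 30 [np.float64(-20.4), np.float64(38.6)]
rails 155 39 [np.float64(-19.4), np.float64(37.7)]
rails 165 30 [np.float64(-20.7), np.float64(38.8)]
rails 165 39 [np.float64(-19.7), np.float64(37.9)]
```

Request:
carry_out --plan '[{"tx": -15,"ty": -3,"tz": 0,"rx": 0,"ry": 0,"rz": 0.003},{"tx": -25,"ty": -5,"tz": 0,"rx": 0,"ry": 0,"rz": 0.003},{"tx": -25,"ty": -5,"tz": 0,"rx": 0,"ry": 0,"rz": 0},{"tx": -18,"ty": -4,"tz": -5,"rx": 0,"ry": 0,"rz": 0},{"tx": -10.4,"ty": -1.9,"tz": -15,"rx": 0,"ry": 0,"rz": 0},{"tx": 0,"ty": 0,"tz": -20,"rx": 0,"ry": 0,"rz": 0},{"tx": 0,"ty": 0,"tz": -20,"rx": 0,"ry": 0,"rz": 0},{"tx": 0,"ty": 0,"tz": -20,"rx": 0,"ry": 0,"rz": 0},{"tx": 0,"ty": 0,"tz": -15,"rx": 0,"ry": 0,"rz": 0},{"tx": 0,"ty": 0,"tz": -10,"rx": 0,"ry": 0,"rz": 0},{"tx": 0,"ty": 0,"tz": 0,"rx": 0,"ry": 0,"rz": 0},{"tx": 0,"ty": 0,"tz": 0,"rx": 0,"ry": 0,"rz": 0}]'

```text
time: 22.55
tool_pos: [546.0, 109.1, 14.2]
tcp_rot: [3.142, 0.0, -2.959]
contact_force: [-0.0, 0.2, -0.3]
grip_width: 54.1
finger_force: 30.0
```

Run:
```python
from h import *
o=st();m=wsnap('w19');T=o['tool_pos']
c=np.array([586.4,117.9]);a=np.radians(10.5);u=np.array([np.cos(a),np.sin(a)]);v=np.array([-u[1],u[0]])
print('tcp in home frame',(T[:2]-c)@u,(T[:2]-c)@v)
for n,x,y,z in(('bedFL',-45,21,30),('bedFR',-45,-21,30),('baseFL',-65,52,10),('baseFR',-65,-52,10)): print(n,proj(m,[*(c+x*u+y*v),z]).round(1))
im=cv2.imread('pics/w19.png');h=cv2.cvtColor(im,cv2.COLOR_BGR2HSV)
for r in range(180,270,6):
    s=''
    for x in range(140,430,4):
        H,S,V=h[r,x]; s+= 'G' if 40<H<92 and S>90 else 'B' if (H<20 or H>170) and S>70 and V>40 else '#' if V<75 else 'W' if V>170 else '.'
    print(f'{r:3d}',s)
```

```text
{'time': np.float64(22.55), 'tool_pos': array([546.024, 109.054,  14.217]), 'tcp_rot': array([ 3.142,  0.   , -2.959]), 'contact_force': array([-0.037,  0.25 , -0.273]), 'moment': array([ 0.024,  0.003, -0.006]), 'grip_width': np.float64(54.058), 'finger_force': np.float64(30.0)}
tcp in home frame -41.31174328512207 -1.3404279528563965
bedFL [321.6 239.1]
bedFR [246.3 239.2]
baseFL [370.8 195.4]
baseFR [196.8 195.6]
180 .......#########.#########.##.#############.#..####......................
186 ##....#########.#####################..........#..#.#....................
192 #####.###################.##########.....####.########.#.................
198 #############################G#####.####################.................
204 ###############BBBBBBBBBBBBBBBBBBBBBBBBBBBBBBBBBBBBBBBBBBB...............
210 ###############BBBW.BBBBBBBBBBBBBBBBBBBBBBBBBBBBBBBBBWWBBB...............
216 ###############BBW#WBBBBBBBBBBBBBBBBBBBBBBBBBBBBBBBBBWWBBB.........WWW...
222 ###############BBBBBBBBBBBBBBBBBBBBBBBBBBBBBBBBBBBBBBBBBB.......WWWWWWW..
228 ###############BBBBBBBBBBBBB#################BBBBBBBBBBBB....W.WWWWWWWW..
234 .##############BBBBBB...#####################BBBBBBBBBBBB...WWWWWWWWWWW.W
240 W#########......BBBB#GGWWGGGGGGGGGGGGGGGGGGGGGGGWGGGBBBBB....WWWWWWWWWWWW
246 #W#########....#WWWWWGW##WGGGGGGGGGGGGGGGGGGGG.B#W.GWWWWB.....WWWWWWWWWWW
252 #########...WWWWWWWW#GGWWGGGGGGGGGGGGWWWG..GGGGWWWGGWWWWWWWW..W..........
258 ##########.WWWWWWWWW#GGGGGGGGGGGGGGGGWGWGGWGGGGGGGG##WWWWWWWWWW##########
264 ##########WWWWWWWWW##GGGGGGGGGGGGGGGGWGGGGGGWGGGGGG##WWWWWWWWW.##########
```

Run:
```python
from h import *
c=np.array([586.4,117.9]);a=np.radians(10.5);u=np.array([np.cos(a),np.sin(a)]);v=np.array([-u[1],u[0]])
m=pickle.load(open('w19.pkl','rb'));im=cv2.imread('pics/w19.png');h=cv2.cvtColor(im,cv2.COLOR_BGR2HSV).astype(int)
B=((h[...,0]<20)|(h[...,0]>170))&(h[...,1]>70)&(h[...,2]>40)
g=(h[...,0]>40)&(h[...,0]<92)&(h[...,1]>90)
loc=lambda p,z:np.array([(at(m,*p,z)[:2]-c)@u,(at(m,*p,z)[:2]-c)@v])
L=[];R=[]
for r in range(206,236,3):
    x=np.where(B[r,170:400])[0]+170;L.append(loc((x.min()-.5,r),10));R.append(loc((x.max()+.5,r),10))
L,R=np.array(L),np.array(R);print('base',np.median(L[:,1]),np.median(R[:,1]),np.polyfit(L[:,0],L[:,1],1),np.polyfit(R[:,0],R[:,1],1))
fr=[np.where(B[180:230,x])[0].min()+179.5 for x in range(215,355,10)];P=np.array([loc((x,y),10) for x,y in zip(range(215,355,10),fr)]);print('basefront',np.median(P[:,0]),np.polyfit(P[:,1],P[:,0],1))
z=14.2+51.7;L=[];R=[]
for r in range(256,284,2):
    x=np.where(g[r,205:360])[0]+205;L.append(loc((x.min()-.5,r),z));R.append(loc((x.max()+.5,r),z))
L,R=np.array(L),np.array(R);print('board',np.median(L[:,1]),np.median(R[:,1]),np.polyfit(L[:,0],L[:,1],1),np.polyfit(R[:,0],R[:,1],1))
fr=[np.where(g[225:260,x])[0].min()+224.5 for x in range(260,310,5)];print('front',np.median([loc((x,y),z)[0] for x,y in zip(range(260,310,5),fr)]))
```

```text
base -51.80892098162843 51.35252730871393 [ 1.17852112e-02 -5.12147522e+01] [1.97686315e-02 5.23375914e+01]
basefront -63.1539459609468 [-3.17166759e-04 -6.31180009e+01]
board -28.07070341208808 26.817127917026973 [ 1.22615661e-02 -2.75303436e+01] [-1.83429089e-02  2.59865560e+01]
front -61.50280093284874
```

Request:
carry_out --plan '[{"tx": -3,"ty": -0.2,"tz": 0,"rx": 0,"ry": 0,"rz": 0.003},{"tx": 0,"ty": 0,"tz": -8,"rx": 0,"ry": 0,"rz": 0},{"tx": 0,"ty": 0,"tz": -8,"rx": 0,"ry": 0,"rz": 0},{"tx": 0,"ty": 0,"tz": 0,"rx": 0,"ry": 0,"rz": 0}]'

```text
time: 23.0
tool_pos: [541.9, 109.2, -3.6]
tcp_rot: [3.141, -0.002, -2.955]
contact_force: [0.1, 1.3, -0.4]
grip_width: 54.6
finger_force: 30.0
```

Request:
carry_out --plan '[{"tx": 0,"ty": 0,"tz": -4,"rx": 0,"ry": 0,"rz": 0},{"tx": 0,"ty": 0,"tz": -4,"rx": 0,"ry": 0,"rz": 0},{"tx": 0,"ty": 0,"tz": -4,"rx": 0,"ry": 0,"rz": 0},{"tx": 0,"ty": 0,"tz": -2,"rx": 0,"ry": 0,"rz": 0},{"tx": 0,"ty": 0,"tz": 0,"rx": 0,"ry": 0,"rz": 0},{"tx": 0,"ty": 0,"tz": 0,"rx": 0,"ry": 0,"rz": 0}]'

```text
time: 23.6
tool_pos: [543.0, 109.3, -16.2]
tcp_rot: [3.142, 0.0, -2.955]
contact_force: [0.3, 0.6, -0.7]
grip_width: 54.7
finger_force: 30.0
```

Request:
carry_out --plan '[{"tx": 0,"ty": 0,"tz": -1,"rx": 0,"ry": 0,"rz": 0},{"tx": 0,"ty": 0,"tz": -1,"rx": 0,"ry": 0,"rz": 0},{"tx": 0,"ty": 0,"tz": 0,"rx": 0,"ry": 0,"rz": 0}]'

```text
time: 23.9
tool_pos: [542.8, 109.3, -18.3]
tcp_rot: [3.142, -0.0, -2.955]
contact_force: [-0.5, -1.0, -0.2]
grip_width: 54.6
finger_force: 30.0
```

Request:
carry_out --plan '[{"tx": 0,"ty": 0,"tz": -0.5,"rx": 0,"ry": 0,"rz": 0},{"tx": 0,"ty": 0,"tz": 0,"rx": 0,"ry": 0,"rz": 0}]'

```text
time: 24.1
tool_pos: [542.9, 109.2, -18.8]
tcp_rot: [3.142, -0.0, -2.955]
contact_force: [-0.0, 0.5, -0.6]
grip_width: 54.8
finger_force: 30.0
```

Request:
carry_out --plan '[{"tx": 0,"ty": 0,"tz": -0.4,"rx": 0,"ry": 0,"rz": 0},{"tx": 0,"ty": 0,"tz": 0,"rx": 0,"ry": 0,"rz": 0}]'

```text
time: 24.3
tool_pos: [542.9, 109.3, -19.2]
tcp_rot: [3.141, 0.0, -2.955]
contact_force: [-0.0, -0.1, -0.3]
grip_width: 54.5
finger_force: 30.0
```

Request:
carry_out --plan '[{"tx": 0,"ty": 0,"tz": -0.4,"rx": 0,"ry": 0,"rz": 0},{"tx": 0,"ty": 0,"tz": 0,"rx": 0,"ry": 0,"rz": 0}]'

```text
time: 24.5
tool_pos: [543.0, 109.3, -19.3]
tcp_rot: [3.142, 0.0, -2.955]
contact_force: [-1.4, -0.5, 3.0]
grip_width: 54.5
finger_force: 30.0
```

Bed contact is exactly at the predicted height (-19.3). Ease off slightly and push along the nest's x.

Request:
carry_out --plan '[{"tx": 0,"ty": 0,"tz": 0.25,"rx": 0,"ry": 0,"rz": 0},{"tx": 1.97,"ty": 0.37,"tz": 0,"rx": 0,"ry": 0,"rz": 0},{"tx": 1.97,"ty": 0.37,"tz": 0,"rx": 0,"ry": 0,"rz": 0},{"tx": 0,"ty": 0,"tz": 0,"rx": 0,"ry": 0,"rz": 0}]'

```text
time: 24.9
tool_pos: [547.4, 110.0, -19.3]
tcp_rot: [3.142, 0.001, -2.955]
contact_force: [0.7, -0.6, 0.9]
grip_width: 54.7
finger_force: 30.0
```

Request:
carry_out --plan '[{"tx": 1.97,"ty": 0.37,"tz": 0,"rx": 0,"ry": 0,"rz": 0},{"tx": 1.97,"ty": 0.37,"tz": 0,"rx": 0,"ry": 0,"rz": 0},{"tx": 0,"ty": 0,"tz": 0,"rx": 0,"ry": 0,"rz": 0}]'

```text
time: 25.2
tool_pos: [551.3, 110.8, -19.3]
tcp_rot: [3.142, 0.001, -2.955]
contact_force: [1.0, 0.3, 1.2]
grip_width: 54.5
finger_force: 30.0
```

Request:
carry_out --plan '[{"tx": 1.97,"ty": 0.37,"tz": 0,"rx": 0,"ry": 0,"rz": 0},{"tx": 1.48,"ty": 0.28,"tz": 0,"rx": 0,"ry": 0,"rz": 0},{"tx": 0,"ty": 0,"tz": 0,"rx": 0,"ry": 0,"rz": 0}]'

```text
time: 25.5
tool_pos: [554.6, 111.4, -19.3]
tcp_rot: [3.142, 0.001, -2.955]
contact_force: [-0.1, -1.0, 1.6]
grip_width: 54.9
finger_force: 30.0
```

Request:
carry_out --plan '[{"tx": 0.98,"ty": 0.19,"tz": 0,"rx": 0,"ry": 0,"rz": 0},{"tx": 0.98,"ty": 0.19,"tz": 0,"rx": 0,"ry": 0,"rz": 0},{"tx": 0,"ty": 0,"tz": 0,"rx": 0,"ry": 0,"rz": 0}]'

```text
time: 25.8
tool_pos: [556.3, 111.8, -19.3]
tcp_rot: [3.142, 0.0, -2.955]
contact_force: [-0.7, -0.0, 1.9]
grip_width: 54.8
finger_force: 30.0
```

Request:
carry_out --plan '[{"tx": 0.98,"ty": 0.19,"tz": 0,"rx": 0,"ry": 0,"rz": 0},{"tx": 0,"ty": 0,"tz": 0,"rx": 0,"ry": 0,"rz": 0}]'

```text
time: 26.0
tool_pos: [557.3, 112.0, -19.3]
tcp_rot: [3.142, 0.0, -2.955]
contact_force: [-0.8, -0.5, 2.2]
grip_width: 54.4
finger_force: 30.0
```

Request:
carry_out --plan '[{"tx": 0.98,"ty": 0.19,"tz": 0,"rx": 0,"ry": 0,"rz": 0},{"tx": 0,"ty": 0,"tz": 0,"rx": 0,"ry": 0,"rz": 0}]'

```text
time: 26.2
tool_pos: [558.3, 112.2, -19.3]
tcp_rot: [3.142, 0.0, -2.955]
contact_force: [0.0, -0.1, 1.6]
grip_width: 54.8
finger_force: 30.0
```

Request:
carry_out --plan '[{"tx": 0.98,"ty": 0.19,"tz": 0.1,"rx": 0,"ry": 0,"rz": 0},{"tx": 0,"ty": 0,"tz": 0,"rx": 0,"ry": 0,"rz": 0}]'

```text
time: 26.4
tool_pos: [559.4, 112.4, -19.2]
tcp_rot: [3.141, 0.0, -2.955]
contact_force: [-0.1, 0.2, 1.2]
grip_width: 54.8
finger_force: 30.0
```

Request:
carry_out --plan '[{"tx": 0.5,"ty": 0.1,"tz": 0,"rx": 0,"ry": 0,"rz": 0},{"tx": 0,"ty": 0,"tz": 0,"rx": 0,"ry": 0,"rz": 0}]'

```text
time: 26.6
tool_pos: [559.7, 112.5, -19.3]
tcp_rot: [3.141, 0.0, -2.955]
contact_force: [-0.2, -0.1, 0.5]
grip_width: 54.6
finger_force: 30.0
```

Request:
carry_out --plan '[{"tx": 0.6,"ty": 0.11,"tz": 0,"rx": 0,"ry": 0,"rz": 0},{"tx": 0,"ty": 0,"tz": 0,"rx": 0,"ry": 0,"rz": 0}]'

```text
time: 26.8
tool_pos: [560.3, 112.5, -19.3]
tcp_rot: [3.142, 0.0, -2.955]
contact_force: [-0.7, -0.9, 1.2]
grip_width: 54.5
finger_force: 30.0
```

Request:
carry_out --plan '[{"tx": 0.6,"ty": 0.11,"tz": 0,"rx": 0,"ry": 0,"rz": 0},{"tx": 0,"ty": 0,"tz": 0,"rx": 0,"ry": 0,"rz": 0}]'

```text
time: 27.0
tool_pos: [561.0, 112.7, -19.3]
tcp_rot: [3.141, 0.0, -2.955]
contact_force: [-0.5, 0.1, 1.0]
grip_width: 54.9
finger_force: 30.0
```

Request:
carry_out --plan '[{"tx": 0.6,"ty": 0.11,"tz": 0,"rx": 0,"ry": 0,"rz": 0},{"tx": 0,"ty": 0,"tz": 0,"rx": 0,"ry": 0,"rz": 0}]'

```text
time: 27.2
tool_pos: [561.5, 112.8, -19.2]
tcp_rot: [3.141, 0.0, -2.955]
contact_force: [0.4, -0.5, -0.1]
grip_width: 54.7
finger_force: 30.0
```

Request:
carry_out --plan '[{"tx": 0.6,"ty": 0.11,"tz": 0,"rx": 0,"ry": 0,"rz": 0},{"tx": 0,"ty": 0,"tz": 0,"rx": 0,"ry": 0,"rz": 0}]'

```text
time: 27.4
tool_pos: [561.9, 112.8, -19.2]
tcp_rot: [3.142, -0.0, -2.955]
contact_force: [-0.4, -0.9, 0.0]
grip_width: 54.5
finger_force: 30.0
```

Request:
carry_out --plan '[{"tx": 0.6,"ty": 0.11,"tz": 0,"rx": 0,"ry": 0,"rz": 0},{"tx": 0,"ty": 0,"tz": 0,"rx": 0,"ry": 0,"rz": 0}]'

```text
time: 27.6
tool_pos: [561.9, 112.9, -19.3]
tcp_rot: [3.141, -0.002, -2.955]
contact_force: [-4.3, -2.0, 2.6]
grip_width: 54.5
finger_force: 30.0
```

Request:
carry_out --plan '[{"tx": 0.6,"ty": 0.11,"tz": 0,"rx": 0,"ry": 0,"rz": 0},{"tx": 0,"ty": 0,"tz": 0,"rx": 0,"ry": 0,"rz": 0}]'

```text
time: 27.8
tool_pos: [561.9, 112.8, -19.3]
tcp_rot: [3.141, -0.003, -2.955]
contact_force: [-6.0, -3.0, 4.3]
grip_width: 54.5
finger_force: 30.0
```

The stop is met at 6–7 N, at the predicted place. Relieve the push and open a little.

Request:
carry_out --plan '[{"tx": -0.8,"ty": -0.15,"tz": 0,"rx": 0,"ry": 0,"rz": 0},{"tx": -0.75,"ty": -0.14,"tz": 0.05,"rx": 0,"ry": 0,"rz": 0},{"tx": 0,"ty": 0,"tz": 0,"rx": 0,"ry": 0,"rz": 0},{"tx": 0,"ty": 0,"tz": 0,"rx": 0,"ry": 0,"rz": 0}]'

```text
time: 28.2
tool_pos: [561.9, 112.8, -19.2]
tcp_rot: [3.141, 0.0, -2.955]
contact_force: [-1.2, -0.6, -0.3]
grip_width: 54.4
finger_force: 30.0
```

Request:
carry_out --plan '[{"tx": 0,"ty": 0,"tz": 0,"rx": 0,"ry": 0,"rz": 0},{"tx": 0,"ty": 0,"tz": 0,"rx": 0,"ry": 0,"rz": 0},{"tx": 0,"ty": 0,"tz": 0,"rx": 0,"ry": 0,"rz": 0},{"tx": 0,"ty": 0,"tz": 0,"rx": 0,"ry": 0,"rz": 0},{"tx": 0,"ty": 0,"tz": 0,"rx": 0,"ry": 0,"rz": 0}]' --gripper 0.22

```text
time: 28.7
tool_pos: [561.8, 112.9, -19.1]
tcp_rot: [3.141, 0.0, -2.955]
contact_force: [-0.6, 0.5, -0.5]
grip_width: 71.3
finger_force: 0.0
```

Released with no residual force. Rise straight up, then look from beyond.

Request:
carry_out --plan '[{"tx": 0,"ty": 0,"tz": 4,"rx": 0,"ry": 0,"rz": 0},{"tx": 0,"ty": 0,"tz": 10,"rx": 0,"ry": 0,"rz": 0},{"tx": 0,"ty": 0,"tz": 20,"rx": 0,"ry": 0,"rz": 0},{"tx": 0,"ty": 0,"tz": 30,"rx": 0,"ry": 0,"rz": 0},{"tx": 0,"ty": 0,"tz": 30,"rx": 0,"ry": 0,"rz": 0},{"tx": 20,"ty": 4,"tz": 30,"rx": 0,"ry": 0,"rz": 0},{"tx": 28,"ty": 5,"tz": 12,"rx": 0,"ry": 0,"rz": 0},{"tx": 28,"ty": 6,"tz": 0,"rx": 0,"ry": 0,"rz": 0},{"tx": 0,"ty": 0,"tz": 0,"rx": 0,"ry": 0,"rz": 0},{"tx": 0,"ty": 0,"tz": 0,"rx": 0,"ry": 0,"rz": 0}]'

```text
time: 29.7
tool_pos: [637.3, 127.8, 116.8]
tcp_rot: [3.141, -0.001, -2.955]
contact_force: [-0.7, -0.2, -0.6]
grip_width: 71.5
finger_force: 0.0
```

Run:
```python
from h import *
o=st();m=wsnap('w20');im=cv2.imread('pics/w20.png');h=cv2.cvtColor(im,cv2.COLOR_BGR2HSV).astype(int)
g=(h[...,0]>40)&(h[...,0]<92)&(h[...,1]>90);B=((h[...,0]<20)|(h[...,0]>170))&(h[...,1]>70)&(h[...,2]>40)
for r in range(50,215,8):
    s=''
    for x in range(190,370,3):
        H,S,V=h[r,x]; s+= 'G' if 40<H<92 and S>90 else 'B' if (H<20 or H>170) and S>70 and V>40 else '#' if V<75 else 'W' if V>170 else '.'
    print(f'{r:3d}',s)
a=np.radians(10.6);u=np.array([np.cos(a),np.sin(a)]);v=np.array([-u[1],u[0]]);c=np.array([586.4,117.9])
fr=[];bf=[]
for x in range(262,304,4):
    y=np.where(g[40:130,x])[0]+40
    if len(y):fr.append((at(m,x,y.min()-.5,32.4)[:2]-c)@u)
    y=np.where(B[30:130,x])[0]+30;bf.append((at(m,x,y.min()-.5,10)[:2]-c)@u)
print('board front',np.median(fr),'base front',np.median(bf))
```

```text
{'time': np.float64(29.7), 'tool_pos': array([637.301, 127.78 , 116.823]), 'tcp_rot': array([ 3.141e+00, -1.000e-03, -2.955e+00]), 'contact_force': array([-0.729, -0.204, -0.6  ]), 'moment': array([ 0.039,  0.052, -0.011]), 'grip_width': np.float64(71.49), 'finger_force': np.float64(0.0)}
 50 ...##...#...##....###########............#.................#
 58 ...#.......#G..##.#GGG#GGGGG###..#..GG####.##..#............
 66 ..........BBWWWBBBBBBBBBBBBBBBBBBBBBBBBBBBBBBBBWWWBB........
 74 #.........BBBBBBBBBBBBBBBBBBBBBBBBBBBBBBBBBBBBBBBBBB##......
 82 ##........BBBBBBBBBGWWWGGGGGGGGGGGGGGGGWWWGBBBBBBBBB.......W
 90 ##.......#BBBBBBBBBGGGGGGGGGGGGGWGGGGWGGWGGBBBBBBBBB....WWWW
 98 ###.......BBBBBBBBBGGGGGGGGGGGGGWWGGWWGGGGGBBBBBBBBB.....WWW
106 ###.#......BBBBBBBBGGGGGGGGGGGGG..GG.WGGGGGBBBBBBBBB......WW
114 ##.........BBBBBBBBGGGGGGGWGGGGGGGGGGGGGGGGBBBBBBBB.....WWWW
122 ####.#.#.##BBBBBBBBGGGGWWWWGGGGGGGGGGGGGGGGBBBBBBBB..WWWWWWW
130 ###.#.##..#BBBBWWWWGGGWGGGWGGGGGGGGGGGGGGGGWWWWBBBB.WWWWWWWW
138 ##.#.##..#.BBBBWWWWGGGWWWWWGGGGGGGGGGGGGGGGWWWWBBBBW..WWWWWW
146 #..#.#.###.BBBBWWWWGGGWWGWWGGGGGGGGGGGGGGGGWWWWBBBBWWWWWWWWW
154 ###########BBBBWWWW#GGWWGGWGGGGWGGGGGGGGGGGWWWWBBBBWWWWWWWWW
162 ###########BBBBWWWW#GGWWWWWGGGGWGGGGGGGGGGGWWWWBBBB..WWWWWWW
170 #######.##.#BBBBWWW.GGGGGGGGGGGWWWWWWWWGGG.WWWWBBB...WWWWWWW
178 ############BBBBWWW#G.WWWWGGGGGGGGGGWWWWWG#WWWWBBB.....WW...
186 #.##...#...#BBBBWWW.GWWWWWGGGGGGGGGGWWWWWGGWWWBBBB...W......
194 ............BBBBWWWWWWWWWWWWWWWWWWWWWWWWWWWWWWBBBB..........
202 ............BBWWBBBWWWW.WWWWWWWWWWWWWW.WWWWBBBWWBB..........
210 ............BBBBBBBBBBB.....BBBB.....B.BBBBBBBBBBB..........
board front -44.3699540933161 base front -60.61697875702373
```

The board lies between the rails with its far end under both claws. Its front edge is at -44.4 mm, level with the bed's front as home requires. Handing in.

```bash
python3 -c "
from plant import bot
print(bot.close_job())"
```

```text
the job is handed in; nothing more can be done
None
```

The top board is in the test nest, under both claws and home against the end stop, released with the robot clear. The job was handed in at about 30 s, and the hand-in returned no verdict.

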